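# Pack the class glaze set, stack the tote on it and slide it to the collection bay

### The job

Pack the glaze jars that stand inside the blue tape outline upright into the lower tray, one to a well, then lower the tote (the tray with the carrying bar) gently onto it so that its four corner lugs drop fully home into the sockets of the posts. Then slide the whole stack, never lifting the lower tray off the shelf top, into the tape outline so that it stands wholly inside and square with it. The timer in front of the little drawer chest goes along too: stand it upright on the floor of the tote; leave the jar with the red lid where it is.

Things in the scene. Friction and masses are not known exactly. Their poses are not given: they have to be found in the camera images.
- lower_tray: Lower tray, loose, 0.8 kg: timber jar crate 192 (its x) x 210 (its y) mm, grey 26 mm square posts at the corners (centres x +-83, y +-92 mm), tops 114 mm up, each with an 18 mm square socket 16 mm deep. Between the posts four square wells of 74 mm, one jar each: floor 9 mm up, rim 53 mm up. It slides on slippery glides (friction about 0.22). Origin: centre of the underside, z up.
- pocket_0 (a point): Centre of the floor of the lower tray's well at its x = -43, y = -51 mm (74 mm square, 44 mm deep); axes as the tray. With a jar in every well, fingers have room if they close along the tray's y, not along its x.
- pocket_1 (a point): Centre of the floor of the lower tray's well at its x = -43, y = +51 mm (74 mm square, 44 mm deep); axes as the tray. With a jar in every well, fingers have room if they close along the tray's y, not along its x.
- pocket_2 (a point): Centre of the floor of the lower tray's well at its x = +43, y = -51 mm (74 mm square, 44 mm deep); axes as the tray. With a jar in every well, fingers have room if they close along the tray's y, not along its x.
- pocket_3 (a point): Centre of the floor of the lower tray's well at its x = +43, y = +51 mm (74 mm square, 44 mm deep); axes as the tray. With a jar in every well, fingers have room if they close along the tray's y, not along its x.
- upper_tray: Tote (upper tray), loose, 0.4 kg: open plywood tray 192 (its x) x 210 (its y) mm, walls 35 mm high, floor 6 mm thick, carrying bar along its y. Four black lugs, 13 mm round, tapered to 9 mm, reach 13 mm below its floor at x +-83, y +-92 mm; it first stands on them. Origin: centre of the floor's underside, z up. Seated, its origin is 114 mm above the lower tray's. Fits either way round.
- handle (a point): Middle of the tote's brown carrying bar, 80 mm above the tote's origin, axes as the tote. The bar is 16 mm thick (x), 24 mm high and 186 mm long (y); pinch it from above across its thickness. Its underside is 62 mm above the tote's floor. Its ends stand on 36 mm wide uprights inside the tote's end walls.
- bay: Collection bay: rectangle outlined in flat blue masking tape on the shelf top, 222 (its x) x 240 (its y) mm inside the tape, 15 mm more than the tray on each side. Origin: its centre, on the shelf top; z up. Fixed during a run. The jars to pack stand in it at the start.
- jar_a: Loose glaze jar, one of two to four to pack (None all through the run if it is absent): 96 mm tall, 62 to 66 mm across, white screw lid, brown at the foot, 0.2 kg. Origin: centre of its underside, z up along the jar. Grip it near the top, so that the hand stays above the tray's posts.
- jar_b: Loose glaze jar, one of two to four to pack (None all through the run if it is absent): 92 mm tall, 62 to 66 mm across, white screw lid, tan at the foot with a red patch on its label, 0.2 kg. Origin: centre of its underside, z up along the jar. Grip it near the top, so that the hand stays above the tray's posts.
- jar_c: Loose glaze jar, one of two to four to pack (None all through the run if it is absent): 98 mm tall, 62 mm across, white screw lid, beige at the foot with a teal patch on its label, 0.2 kg. Origin: centre of its underside, z up along the jar. Grip it near the top, so that the hand stays above the tray's posts.
- jar_d: Loose glaze jar, one of two to four to pack (None all through the run if it is absent): 98 mm tall, 60 mm across, white screw lid, red-brown at the foot with a green patch on its label, 0.2 kg. Origin: centre of its underside, z up along the jar. Grip it near the top, so that the hand stays above the tray's posts.
- timer: Wind-up timer standing in front of the small two-drawer chest (not the one at the far right), loose, 0.14 kg: white housing 44 (x, from -13 to +31 mm) x 68 (y) x 62 (z) mm with a dark dial that sticks out 16 mm to -x. Origin: under its middle, z up. Grip it from above across its y (68 mm).
- red_jar: Glaze jar with a red lid, 68 mm across, 98 mm tall, loose, standing behind the lower tray; not part of the set, to be left where it stands. Origin: centre of its underside.

How it is judged (in metres and radians):
On the way, in this order (a step that is already met when the one before it is completed fails the run):
1. every jar of the set stands upright in a well of the lower tray (x of jar_a in the frame of lower_tray between -0.07 and 0.07 m and y of jar_a in the frame of lower_tray between -0.078 and 0.078 m and z of each of jar_a, jar_b, jar_c, jar_d in the frame of lower_tray below 0.016 m and angle between each of jar_a, jar_b, jar_c, jar_d's own z axis and vertical below 0.15 rad and x of jar_b in the frame of lower_tray between -0.07 and 0.07 m and y of jar_b in the frame of lower_tray between -0.078 and 0.078 m and x of jar_c in the frame of lower_tray between -0.07 and 0.07 m and y of jar_c in the frame of lower_tray between -0.078 and 0.078 m and x of jar_d in the frame of lower_tray between -0.07 and 0.07 m and y of jar_d in the frame of lower_tray between -0.078 and 0.078 m), for 0.2 s.
2. the tote is seated on the lower tray, all four lugs home in the sockets (all of step 1 and horizontal distance between upper_tray and lower_tray below 0.006 m and z of upper_tray in the frame of lower_tray between 0.11 and 0.1175 m and angle between the x axis of upper_tray and the x axis of lower_tray, either way round below 0.06 rad), for 0.3 s.
3. the stack has been slid inside the tape outline, square with it (horizontal distance between upper_tray and lower_tray below 0.006 m and z of upper_tray in the frame of lower_tray between 0.11 and 0.1175 m and angle between the x axis of upper_tray and the x axis of lower_tray, either way round below 0.06 rad and x of lower_tray in the frame of bay between -0.018 and 0.018 m and y of lower_tray in the frame of bay between -0.018 and 0.018 m and angle between the x axis of lower_tray and the x axis of bay, either way round below 0.17 rad and height (world z) of lower_tray below 0.005 m and angle between lower_tray's own z axis and vertical below 0.03 rad), for 0.2 s.
At the end, for the whole second after the job is handed in: All jars upright on the well floors of the lower tray; tote seated on it (114 mm up within 3.5 mm, centred within 6 mm); lower tray flat inside the tape (centre within 18 mm along each bay axis, 0.17 rad of square, either way round); timer upright on the tote floor; all at rest (all of step 1 and all of step 3 and x of timer in the frame of upper_tray between -0.066 and 0.066 m and y of timer in the frame of upper_tray between -0.07 and 0.07 m and z of timer in the frame of upper_tray between 0 and 0.014 m and angle between timer's own z axis and vertical below 0.15 rad and linear speed of each of lower_tray, upper_tray, timer below 0.02 m/s); the robot touches nothing.
It fails at once if the lower tray is lifted or tipped (its underside more than 20 mm up, or tilted more than 0.2 rad) (height (world z) of lower_tray above 0.02 m or angle between lower_tray's own z axis and vertical above 0.2 rad).
It fails at once if the tote is let fall onto the lower tray (it comes down over the posts, 8 to 40 mm short of home, faster than 0.3 m/s with no finger on it) (horizontal distance between upper_tray and lower_tray below 0.03 m and z of upper_tray in the frame of lower_tray between 0.122 and 0.154 m and linear speed of upper_tray above 0.3 m/s and contact force between the fingers and upper_tray below 0.2 N).
It fails at once if the red-lidded jar is moved more than 50 mm or knocked over (distance of red_jar from where it was at the start of the episode above 0.05 m or angle between red_jar's own z axis and vertical above 0.5 rad).
Of jar_a, jar_b, jar_c, jar_d only 2 to 4 are there at a start; the rules pass over those that are not, and their reading is None.
At some moment in a run one of lower_tray, upper_tray may be knocked a few centimetres aside while the robot is not near it.
It also fails if it takes over 210 s, if anything falls off the work surface, if the arm or the gripper's body presses on something with over 40 N, if the wrist force passes 120 N, or if a joint passes its speed limit or range.

### The arm

A 6-joint arm with a two-finger parallel gripper is mounted at the origin on a cart in front of the work surface, level with it; the furniture and walls round the work are solid. World frame = base frame: x ahead of the robot, y to its left, z up, the work surface at z = 0. Lengths are in m, angles in degrees, forces in N, time in s.
With the tool pointing down it reaches from about 0.375 to 0.9 m from the base axis. Payload 3.1 kg.
Tool frame: the origin (TCP) lies at the very end of the fingers, on their centre line; the grasp point (between the pads) lies 19 mm behind it; z points along the fingers, y is the line along which they close (so a half turn about z gives the same grasp; the last joint's range is limited). The gripper opens to 87 mm and grips with 3 to 60 N. Pads are 19 mm wide; open, the fingers measure 117 mm over their backs; the gripper's body (75 mm by 190 mm) begins 51 mm behind the grasp point.
Start: joints at [60.418, 30.224, 82.088, -0, 67.689, -10.227], TCP at [0.207, 0.59, 0.223] pointing down, gripper open.
Joint ranges: [-176.69, 176.69], [-43.24, 126.21], [12.49, 139.97], [-82, 262], [0, 151.66], [-163.58, 163.58]. Speed limits (degrees/s): [159.86, 159.86, 180, 180, 180, 180].

### API

Orientations are given as a 3x3 rotation matrix whose columns are the frame's x, y, z axes.
In Python, from rig import bot, imaging gives the robot as it stands.
- The arm moves only by the tool drive_tool, never from a script. Its argument "deltas" is text: rows parted by semicolons, each of 5 numbers parted by spaces: the finger opening in mm, from 0 to 87, then the shift along the world's x, y, z in mm, then the turn about the world's z in rad. In form: jaw dx dy dz twist; .... A call has 1 to 12 rows; each row is the pose to reach, as a shift and turn from the pose commanded when the call began; what a row does not reach only later rows make up. A row lasts 1/10 s, in which the tool goes at most 50 mm and 8.59 degrees, less where a joint would pass 70% of its speed; a pose out of reach is approached as far as the arm can. A call with a gripper value outside its range is refused whole. The fingers move at their own pace and stop on an object; the grip force is fixed at half the most. Time passes only in rows, so rows that repeat a pose let the fingers close. It gives the time, the measured TCP pose, the force, the opening and the grip force at its end, in the units of the state.
- bot.read_state(): the state, without advancing time (a new reading comes with each control period).
- imaging.capture(name): name is "side" or "top" or "wrist"; returns the picture (420x560x3 uint8, red, green, blue); there is no depth.
- imaging.camera_model(name): a dict with "fx", "fy", "cx", "cy" (pixels), "dist" ([k1, k2, p1, p2, k3] as OpenCV has them; the pictures are not rectified), "T" (4x4, takes a point from camera to world coordinates). Camera axes: x right, y down, z forward; pixel columns grow to the right and rows downward; lengths in m; the calibration is good to about 2 mm. A picture is of the moment at which its call begins: read the wrist's pose just before it. camera_model takes no time and is no camera call; for the wrist camera it gives the pose at the moment of the call.
- bot.hand_in(): hands the job in; it is judged then, once.
The state is a dict: "time_s": time; "joint_positions": joint angles; "qvel": joint speeds; "tau": joint torques, N m; "position": TCP position; "tcp_rot": TCP orientation; "force": force on the tool from outside, world axes, zero at the start; "moment": the same for the moment, N m; "opening": opening from 0.0 (shut) to 1.0 (fully open); "grasp_force": force on a finger pad.
Only numpy, scipy, OpenCV 4.12 (cv2) and the standard library are available. Lean on these libraries where they do the work, as an engineer would, in place of code of your own. Each camera call takes 0.05 s, during which the arm holds its last target. There are 200 camera calls.

## Working session

There is one attempt and no reset: what is moved stays moved. The work goes in short steps, Python scripts to look and compute and a tool call to move; the robot and the scene stay as the last step left them, time stands still between calls to the robot, and variables do not carry over. Pictures are saved under pics/ and viewed, at most 14 in all, crops included, and the job is handed in when it is done.

Besides the shell and the picture viewer there is one more tool, called after "Emit:" as a command line: name --argument value ..., lists and objects as JSON in quotes. drive_tool: Moves the arm, as the interface text tells. Its arguments: {"type":"object","properties":{"deltas":{"type":"string"}},"required":["deltas"]}

```bash
mkdir -p pics; cat > h.py <<'E'
import sys; sys.path.insert(0,'.')
import numpy as np, cv2
from rig import bot, imaging
def cap(n,save=None):
    m=imaging.camera_model(n); im=imaging.capture(n)
    if save: cv2.imwrite('pics/'+save,im[...,::-1])
    return im,m
def KD(m): return np.array([[m['fx'],0,m['cx']],[0,m['fy'],m['cy']],[0,0,1.]]),np.array(m['dist'],float)
def ray(m,p):
    K,D=KD(m); q=cv2.undistortPoints(np.array(p,float).reshape(-1,1,2),K,D).reshape(-1,2)
    T=np.array(m['T']); d=np.c_[q,np.ones(len(q))]@T[:3,:3].T
    return T[:3,3],d
def plane(m,p,z):
    o,d=ray(m,p); return o+d*((z-o[2])/d[:,2])[:,None]
def proj(m,P):
    K,D=KD(m); T=np.linalg.inv(np.array(m['T']))
    return cv2.projectPoints(np.array(P,float).reshape(-1,1,3),cv2.Rodrigues(T[:3,:3])[0],T[:3,3],K,D)[0].reshape(-1,2)
def tri(m1,p1,m2,p2):
    o1,d1=ray(m1,[p1]);o2,d2=ray(m2,[p2]);d1=d1[0];d2=d2[0]
    s=np.linalg.lstsq(np.c_[d1,-d2],o2-o1,rcond=None)[0]
    a=o1+s[0]*d1;b=o2+s[1]*d2
    return (a+b)/2,np.linalg.norm(a-b)
E
python3 - <<'E'
from h import *
for n in('top','side','wrist'):
    im,m=cap(n,n+'0.png'); print(n,np.round(m['T'],3).tolist(),m['fx'],m['cx'],m['cy'],m['dist'])
s=bot.read_state();print(s['time_s'],s['position'],np.round(s['tcp_rot'],3).tolist(),s['opening'])
E
```

```text
top [[-0.018, -0.998, 0.057, 0.424], [-1.0, 0.019, 0.008, 0.019], [-0.009, -0.057, -0.998, 1.711], [0.0, 0.0, 0.0, 1.0]] 502.1175316620561 278.36803805292504 207.79140064535133 [-0.09524949  0.          0.          0.          0.        ]
side [[0.866, -0.337, 0.369, 0.006], [-0.5, -0.559, 0.661, -0.9], [-0.017, -0.757, -0.653, 1.008], [0.0, 0.0, 0.0, 1.0]] 426.15961190211146 283.41843199626175 206.6381623022226 [0.01775633 0.         0.         0.         0.        ]
wrist [[0.33, 0.912, 0.243, 0.14], [0.944, -0.318, -0.088, 0.613], [-0.003, 0.259, -0.966, 0.385], [0.0, 0.0, 0.0, 1.0]] 291.5958744348311 285.00448617521135 212.75639693610563 [-0.06091772  0.          0.          0.          0.        ]
0.15 [0.20680733 0.58919443 0.22180271] [[-0.944, 0.331, -0.001], [0.331, 0.944, -0.001], [0.0, -0.002, -1.0]] 0.9985088482567152
```

View pics/top0.png

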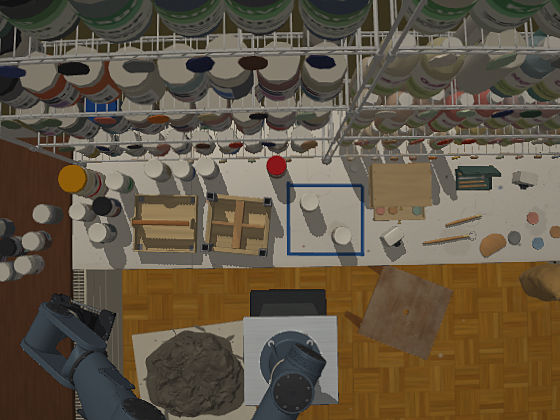

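View pics/side0.png

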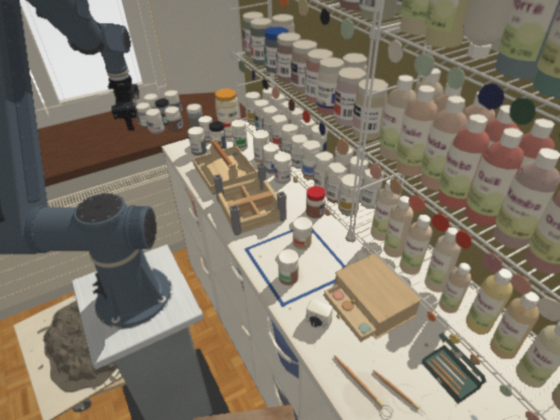

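The top view shows the tote around (166,223), the lower tray (239,223), the red jar (276,166), the bay (325,219), two jars at (310,202) and (342,236), and the timer at (393,236).

```bash
python3 - <<'E'
from h import *
im=cv2.imread('pics/top0.png');c=im[145:275,115:425]
cv2.imwrite('pics/topc.png',cv2.resize(c,None,fx=2.58,fy=2.58,interpolation=cv2.INTER_CUBIC))
mt=imaging.camera_model('top')
hsv=cv2.cvtColor(im,cv2.COLOR_BGR2HSV)
mk=cv2.inRange(hsv,(100,110,50),(125,255,255));mk[:170]=0;mk[270:]=0
cs,_=cv2.findContours(mk,cv2.RETR_CCOMP,cv2.CHAIN_APPROX_NONE)
for c in cs:
    if cv2.contourArea(c)>1000:
        r=cv2.boxPoints(cv2.minAreaRect(c)); P=plane(mt,r,0); print(r.round(1).tolist(),P[:,:2].round(3).tolist(),P.mean(0).round(4))
for n,p,z in(('jar1',(310,202),.095),('jar2',(342,236),.095),('timer',(393,236),.05),('tote',(166,223),.08),('low',(239,225),.053),('red',(276,166),.098)):
    print(n,plane(mt,[p],z).round(3))
E
```

```text
[[287.0, 182.0], [363.0, 182.0], [363.0, 255.0], [287.0, 255.0]] [[0.609, 0.002], [0.604, -0.258], [0.355, -0.251], [0.36, 0.007]] [ 0.4822 -0.1251  0.    ]
[[288.0, 253.0], [288.0, 186.0], [361.0, 186.0], [361.0, 253.0]] [[0.367, 0.004], [0.595, -0.001], [0.591, -0.251], [0.362, -0.245]] [ 0.4787 -0.1232  0.    ]
jar1 [[ 0.533 -0.07   0.095]]
jar2 [[ 0.421 -0.17   0.095]]
timer [[ 0.418 -0.345  0.05 ]]
tote [[0.474 0.401 0.08 ]]
low [[0.464 0.164 0.053]]
red [[0.651 0.038 0.098]]
```

View pics/topc.png

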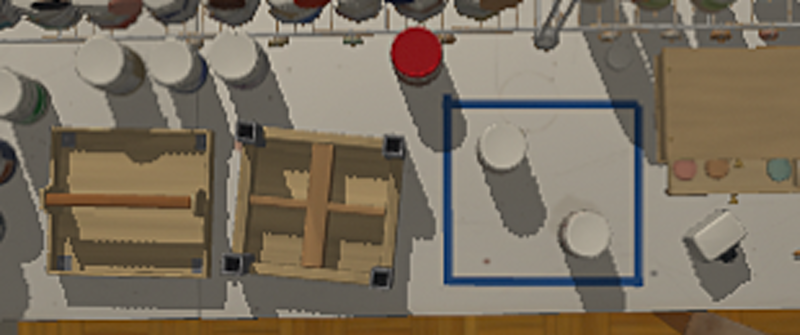

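The crop shows the posts at (247,131), (394,146), (381,277), (232,264), so the tray is yawed about -0.1 rad. There are only two jars. I'll move the wrist camera between tray and bay.

Emit:
drive_tool --deltas "87 20 -45 20 0.03; 87 40 -90 40 0.06; 87 60 -135 60 0.09; 87 80 -180 80 0.12; 87 100 -225 100 0.15; 87 115 -270 110 0.18; 87 130 -315 110 0.22; 87 145 -360 110 0.26; 87 160 -405 110 0.3; 87 175 -450 110 0.34; 87 185 -495 110 0.34; 87 193 -540 110 0.34"

```text
time_s: 1.35
position: [0.4004, 0.0475, 0.3326]
tcp_rot: [[-1.0, -0.002, 0.001], [-0.002, 1.0, -0.0], [-0.001, -0.0, -1.0]]
force: [-0.1, 0.7, -0.1]
opening: 0.997
grasp_force: 0.0
```

Emit:
drive_tool --deltas "87 0 0 0 0; 87 0 0 0 0; 87 0 0 0 0"

```text
time_s: 1.65
position: [0.3995, 0.0505, 0.3324]
tcp_rot: [[-1.0, -0.003, -0.001], [-0.003, 1.0, 0.001], [0.001, 0.001, -1.0]]
force: [-0.5, 0.5, 0.8]
opening: 1.0
grasp_force: 0.0
```

```bash
python3 - <<'E'
from h import *
im,m=cap('wrist','w1.png');np.save('w1m.npy',m,allow_pickle=True); s=bot.read_state();print(s['time_s'],s['position'],s['force'],s['joint_positions'])
E
```

```text
1.7 [0.39950599 0.05087532 0.33238771] [-0.09135465  0.28166415 -0.84157156] [-8.75927710e+00  4.42969001e+00  1.02395452e+02  2.35274292e-02
  7.32163924e+01 -9.90032719e+01]
```

View pics/w1.png

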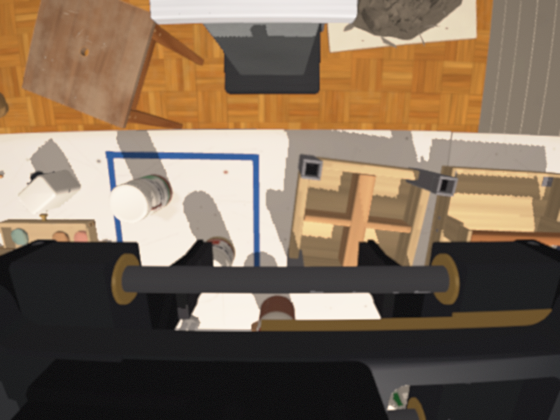

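The wrist camera looks from the fingers toward tool +x. It shows the bay corner, a jar at (140,198), and tray posts at (311,168) and (445,185); the hand hides the rest. I'll turn to yaw 90 so the tray and tote come fully into view.

Emit:
drive_tool --deltas "87 10 -10 0 -0.14; 87 20 -20 0 -0.28; 87 30 -30 0 -0.42; 87 40 -40 0 -0.56; 87 50 -40 0 -0.7; 87 60 -40 0 -0.84; 87 60 -40 0 -0.98; 87 60 -40 0 -1.12; 87 60 -40 0 -1.26; 87 60 -40 0 -1.4; 87 60 -40 0 -1.54; 87 60 -40 0 -1.57"

```text
time_s: 2.9
position: [0.4598, 0.0116, 0.3325]
tcp_rot: [[-0.005, 1.0, -0.0], [1.0, 0.005, 0.0], [0.0, -0.0, -1.0]]
force: [0.3, 0.5, -0.9]
opening: 1.0
grasp_force: 0.0
```

Emit:
drive_tool --deltas "87 0 0 0 0; 87 0 0 0 0; 87 0 0 0 0"

```text
time_s: 3.2
position: [0.4601, 0.01, 0.3325]
tcp_rot: [[-0.005, 1.0, -0.0], [1.0, 0.005, 0.0], [0.0, -0.0, -1.0]]
force: [0.1, -0.5, -0.1]
opening: 1.002
grasp_force: 0.0
```

```bash
python3 - <<'E'
from h import *
im,m=cap('wrist','w2.png');np.save('w2m.npy',m,allow_pickle=True); s=bot.read_state();print(s['time_s'],s['position'],s['joint_positions'])
im,m=cap('top','t2.png')
E
```

```text
3.25 [0.46004366 0.0098921  0.33252679] [-1.27266698e+01  9.81473580e+00  9.58468732e+01 -6.19896581e-04
  7.43431676e+01 -1.29754951e+01]
```

View pics/w2.png

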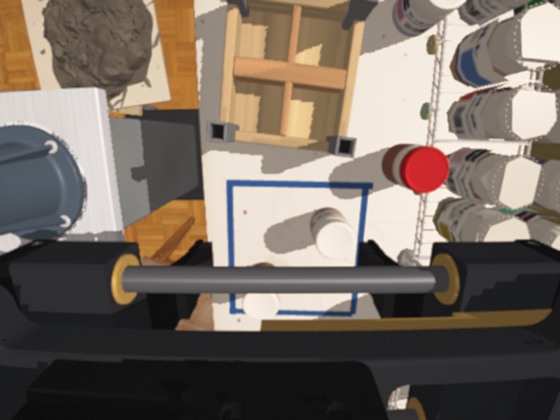

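Emit:
drive_tool --deltas "87 0 -40 0 0; 87 0 -80 0 0; 87 0 -120 0 0; 87 0 -160 0 0; 87 0 -200 0 0; 87 0 -240 0 0; 87 0 -280 0 0; 87 0 -310 0 0; 87 0 -310 0 0; 87 0 -310 0 0"

```text
time_s: 4.3
position: [0.4597, -0.3006, 0.3321]
tcp_rot: [[-0.002, 1.0, -0.001], [1.0, 0.002, 0.001], [0.001, -0.001, -1.0]]
force: [-0.5, 1.2, -0.1]
opening: 0.996
grasp_force: 0.0
```

```bash
python3 - <<'E'
from h import *
im,m=cap('wrist','w3.png');np.save('w3m.npy',m,allow_pickle=True); s=bot.read_state();print(s['time_s'],s['position'],s['joint_positions'])
E
```

```text
4.35 [ 0.45974185 -0.29968491  0.33218142] [-4.47857968e+01  1.78478149e+01  8.46656567e+01  3.24554976e-02
  7.75754502e+01 -4.49542980e+01]
```

View pics/w3.png

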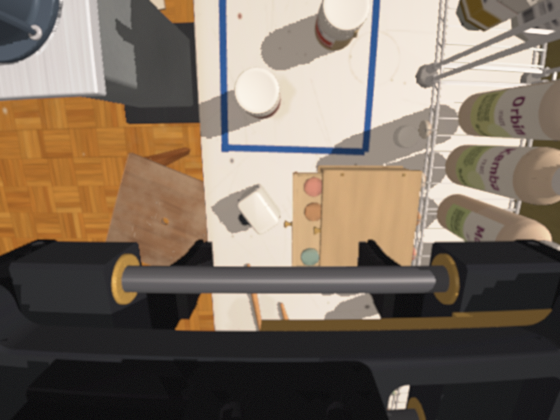

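w2 shows tray posts at (219,131) and (343,145), lid 1 at (333,238), the red jar at (417,168) and the bay's near edge. w3 shows lid 1 at about (343,15), lid 2 at (258,91), the bay's far edge and the timer at (262,208). Next I'll measure these.

```bash
cat >> h.py <<'E'
def ld(n): return np.load(n,allow_pickle=True).item()
def circ(im,x0,x1,y0,y1,rmin,rmax,up=4):
    g=cv2.cvtColor(im,cv2.COLOR_BGR2GRAY)[y0:y1,x0:x1]
    g=cv2.GaussianBlur(cv2.resize(g,None,fx=up,fy=up,interpolation=cv2.INTER_CUBIC),(0,0),up*.5)
    c=cv2.HoughCircles(g,cv2.HOUGH_GRADIENT,1,200,param1=80,param2=12,minRadius=int(rmin*up),maxRadius=int(rmax*up))
    if c is None: return None
    c=c[0,0]; return np.array([(c[0]+.5)/up-.5+x0,(c[1]+.5)/up-.5+y0,c[2]/up])
def dark(im,x,y,w,th=95,val=None):
    "centroid of filled dark contour nearest to x,y"
    g=cv2.cvtColor(im,cv2.COLOR_BGR2HSV)[int(y-w):int(y+w+1),int(x-w):int(x+w+1)]
    mk=((g[...,2]<th)&(g[...,1]<70)).astype('uint8')
    cs,_=cv2.findContours(mk,cv2.RETR_EXTERNAL,cv2.CHAIN_APPROX_NONE)
    c=max(cs,key=cv2.contourArea); r=cv2.minAreaRect(c)
    return np.array(r[0])+[int(x-w),int(y-w)],r[1],r[2]
E
python3 - <<'E'
from h import *
t=cv2.imread('pics/top0.png');w2=cv2.imread('pics/w2.png');w3=cv2.imread('pics/w3.png')
mt=imaging.camera_model('top');m2,m3=ld('w2m.npy'),ld('w3m.npy')
for nm,tw,(w,m,ww,rr) in(('jar1',(298,322,190,214),(w2,m2,(305,362,210,266),(16,24))),('jar2',(330,354,224,248),(w3,m3,(230,290,62,124),(18,26))),('red',(264,288,154,178),(w2,m2,(388,455,140,197),(18,28)))):
    a=circ(t,*tw,7,12);b=circ(w,*ww,*rr);print(nm,a,b)
    if a is not None and b is not None: print('   tri',tri(mt,a[:2],m,b[:2]),'w@.096',plane(m,[b[:2]],.096).round(4),plane(mt,[a[:2]],.096).round(4))
off=(115,145)
for p2,pt in(((219,131),(394,146)),((343,145),(381,277))):pass
# posts in top (crop coords /2.58 + off)
ptop=[np.array(p)/2.58+off for p in((247,131),(394,146),(381,277),(232,264))]
for p in ptop:
    c=dark(t,p[0],p[1],6,100);print('top',p.round(1),c,plane(mt,[c[0]],.114).round(4))
for p in((219,131),(343,145)):
    c=dark(w2,*p,14,100);print('w2',c,plane(m2,[c[0]],.114).round(4))
for w,m in((w2,m2),(w3,m3)):
    hsv=cv2.cvtColor(w,cv2.COLOR_BGR2HSV);mk=cv2.inRange(hsv,(100,130,50),(125,255,255))
    mk[:,:200]=0;mk[:,380:]=0;mk[240:]=0
    ls=cv2.HoughLinesP(mk,1,np.pi/360,40,minLineLength=60,maxLineGap=8)
    ys,xs=np.nonzero(mk);print('blue bbox',xs.min(),xs.max(),ys.min(),ys.max())
    g=[(232,200,'v'),(300,184,'h'),(362,200,'v')] if w is w2 else [(224,60,'v'),(300,152,'h'),(370,120,'v')]
    for x,y,k in g:
        if k=='h': s=(abs(ys-y)<8)&(xs>250)&(xs<345)
        else: s=(abs(xs-x)<9)&((ys>200)&(ys<235) if w is w2 else (ys>20)&(ys<135))
        P=plane(m,np.c_[xs[s],ys[s]],0)[:,:2]
        vx,vy,x0,y0=cv2.fitLine(P.astype('float32'),cv2.DIST_HUBER,0,.001,.001).ravel()
        print(k,s.sum(),'pt',x0.round(4),y0.round(4),'dir',np.degrees(np.arctan2(vy,vx)).round(1))
print('timer w3@.062',plane(m3,[(262,208)],.062))
E
```

```text
jar1 [309.5   201.25    8.725] [336.75 242.5   21.05]
   tri (array([ 0.53449111, -0.06751845,  0.10487462]), np.float64(0.00016994905958494597)) w@.096 [[ 0.5363 -0.0709  0.096 ]] [[ 0.535 -0.068  0.096]]
jar2 [342.25  235.5     8.525] [256.5  90.5  22.2]
   tri (array([ 0.42223789, -0.17219981,  0.08698044]), np.float64(0.0011681555938747137)) w@.096 [[ 0.4225 -0.1737  0.096 ]] [[ 0.4228 -0.1709  0.096 ]]
red [276.25 165.5   10.45] [422.75  169.5    23.425]
   tri (array([0.65382211, 0.03667168, 0.08972874]), np.float64(0.0009311314899343052)) w@.096 [[0.6507 0.0369 0.096 ]] [[0.6531 0.037  0.096 ]]
top [210.7 195.8] (array([211., 195.]), (12.0, 10.0), 90.0) [[0.5598 0.2473 0.114 ]]
top [267.7 201.6] (array([268.34000015, 202.12000036]), (10.60660171508789, 8.9095458984375), 8.13010311126709) [[0.5335 0.0642 0.114 ]]
top [262.7 252.4] (array([262., 252.]), (12.0, 12.0), 90.0) [[0.3753 0.087  0.114 ]]
top [204.9 247.3] (array([204., 247.]), (12.0, 12.0), 90.0) [[0.3942 0.2715 0.114 ]]
w2 (array([217., 131.]), (14.0, 12.0), 90.0) [[0.3733 0.0855 0.114 ]]
w2 (array([345.60810852, 146.35135078]), (13.809514999389648, 14.302711486816406), 9.462321281433105) [[0.5375 0.0673 0.114 ]]
blue bbox 228 371 181 239
v 123 pt 0.3627 -0.066 dir 87.6
h 374 pt 0.4784 -0.0007 dir -0.7
v 124 pt 0.5977 -0.0598 dir 88.9
blue bbox 220 378 0 153
v 530 pt 0.3609 -0.142 dir 88.8
h 397 pt 0.482 -0.2526 dir -1.4
v 522 pt 0.5955 -0.1378 dir 88.9
timer w3@.062 [[ 0.42445317 -0.3381358   0.062     ]]
```

Results agree across views:
- Bay centre (0.478,-0.127), yaw -0.02.
- Tray centre (0.466,0.167), yaw about -0.13.
- Jar 1 at (0.535,-0.069), jar 2 at (0.4225,-0.172).

Target wells are pocket_2 at (0.502,0.111) and pocket_1 at (0.430,0.2235). Jar 1 goes first.

Emit:
drive_tool --deltas "87 0 25 0 0.14; 87 0 50 0 0.28; 87 0 75 0 0.42; 87 0 100 0 0.56; 87 0 125 0 0.7; 87 0 150 0 0.84; 87 10 170 -20 0.98; 87 20 190 -50 1.12; 87 35 210 -80 1.26; 87 50 225 -110 1.4; 87 65 231 -130 1.44; 87 75 231 -150 1.44"

```text
time_s: 5.55
position: [0.5352, -0.0664, 0.1818]
tcp_rot: [[-0.992, 0.123, -0.0], [0.123, 0.992, 0.001], [0.0, 0.001, -1.0]]
force: [-0.4, 0.8, 0.5]
opening: 1.0
grasp_force: 0.0
```

Emit:
drive_tool --deltas "87 0 0 0 0; 87 0 0 -40 0; 87 0 0 -80 0; 87 0 0 -110 0; 87 0 0 -126 0; 87 0 0 -126 0; 30 0 0 -126 0; 30 0 0 -126 0; 30 0 0 -126 0; 30 0 0 -126 0; 30 0 0 -126 0"

```text
time_s: 6.65
position: [0.5357, -0.0697, 0.0575]
tcp_rot: [[-0.992, 0.127, 0.002], [0.127, 0.992, -0.001], [-0.002, -0.001, -1.0]]
force: [-0.2, -1.0, 5.6]
opening: 0.688
grasp_force: 29.9
```

Emit:
drive_tool --deltas "30 0 0 35 0; 30 0 0 75 0; 30 0 0 115 0; 30 0 0 150 0; 30 -5 30 155 0; 30 -12 65 155 0; 30 -19 100 155 0; 30 -26 140 155 0; 30 -31 170 155 0; 30 -33 180 155 0; 30 -33 180 155 0; 30 -33 180 155 0"

```text
time_s: 7.85
position: [0.5022, 0.1099, 0.2114]
tcp_rot: [[-0.992, 0.127, -0.0], [0.127, 0.992, -0.001], [0.0, -0.001, -1.0]]
force: [0.3, -0.1, -2.5]
opening: 0.687
grasp_force: 29.9
```

```bash
python3 - <<'E'
from h import *
im,m=cap('wrist','w4.png');np.save('w4m.npy',m,allow_pickle=True); s=bot.read_state();print(s['time_s'],s['position'])
# predicted post tops and pocket corners
c=np.array([.466,.167]);a=-.13;R=np.array([[np.cos(a),-np.sin(a)],[np.sin(a),np.cos(a)]])
P=[np.r_[c+R@[x,y],.114] for x in(-.083,.083) for y in(-.092,.092)]
for p,q in zip(P,proj(m,P)): print(p.round(3),q.round(1)); cv2.circle(im,tuple(int(v) for v in q),4,(255,0,0),1)
cv2.imwrite('pics/w4a.png',im[...,::-1])
E
```

```text
7.9 [0.50246314 0.10956415 0.21144163]
[0.372 0.087 0.114] [236.8  66.2]
[0.396 0.269 0.114] [455.5  70.1]
[0.536 0.065 0.114] [242.9 253.3]
[0.56  0.247 0.114] [431.9 253.5]
```

View pics/w4a.png

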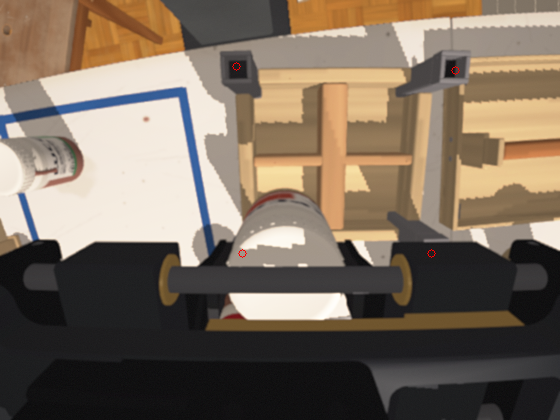

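Predicted posts fall on the real ones at (237,66) and (453,68), so I lower the jar.

Emit:
drive_tool --deltas "30 0 0 -40 0; 30 0 0 -75 0; 30 0 0 -105 0; 30 0 0 -125 0; 30 0 0 -138 0; 30 0 0 -144 0; 30 0 0 -144 0; 70 0 0 -144 0; 80 0 0 -144 0; 80 0 0 -144 0; 80 0 0 -120 0; 80 0 0 -80 0"

```text
time_s: 9.1
position: [0.5004, 0.1106, 0.1306]
tcp_rot: [[-0.992, 0.127, -0.005], [0.127, 0.992, -0.0], [0.005, -0.001, -1.0]]
force: [0.5, 0.6, 0.1]
opening: 0.91
grasp_force: 0.0
```

Emit:
drive_tool --deltas "87 -5 -30 50 0; 87 -15 -70 85 0; 87 -25 -115 85 0; 87 -35 -160 70 0; 87 -50 -205 50 0; 87 -65 -245 30 0; 87 -75 -270 10 0; 87 -80 -283 0 0; 87 -80 -283 0 0; 87 -80 -283 0 0"

```text
time_s: 10.1
position: [0.4223, -0.1722, 0.1319]
tcp_rot: [[-0.992, 0.128, 0.0], [0.128, 0.992, 0.0], [-0.0, 0.0, -1.0]]
force: [-0.1, 0.1, 0.8]
opening: 0.998
grasp_force: 0.0
```

Emit:
drive_tool --deltas "87 0 0 -35 0; 87 0 0 -65 0; 87 0 0 -76 0; 87 0 0 -76 0; 30 0 0 -76 0; 30 0 0 -76 0; 30 0 0 -76 0; 30 0 0 -76 0; 30 0 0 -76 0; 30 0 0 -40 0; 30 0 0 0 0; 30 0 0 40 0"

```text
time_s: 11.3
position: [0.4212, -0.1718, 0.1722]
tcp_rot: [[-0.992, 0.128, -0.002], [0.128, 0.992, 0.002], [0.002, 0.001, -1.0]]
force: [0.0, -0.8, -2.6]
opening: 0.689
grasp_force: 29.8
```

Emit:
drive_tool --deltas "30 0 0 30 0; 30 0 30 45 0; 30 0 75 45 0; 30 2 120 45 0; 30 3 165 45 0; 30 4 210 45 0; 30 5 255 45 0; 30 6 300 45 0; 30 7 345 45 0; 30 8 380 45 0; 30 8 395 45 0; 30 8 395 45 0"

```text
time_s: 12.5
position: [0.4292, 0.2245, 0.2161]
tcp_rot: [[-0.992, 0.124, -0.001], [0.124, 0.992, 0.0], [0.001, 0.0, -1.0]]
force: [0.4, -0.8, -2.9]
opening: 0.691
grasp_force: 29.8
```

```bash
python3 - <<'E'
from h import *
s=bot.read_state();print(s['time_s'],s['position'],s['opening'])
im,m=cap('top','t5.png')
im2,m2=cap('side','s5.png')
a=cv2.resize(im[150:270,110:290],None,fx=3.2,fy=3.2,interpolation=cv2.INTER_CUBIC)
b=cv2.resize(im2[90:250,160:360],(480,384),interpolation=cv2.INTER_CUBIC)
cv2.imwrite('pics/ts5.png',np.hstack([a[:384,:320*1],b])[...,::-1] if 0 else a[...,::-1])
t=cv2.cvtColor(im,cv2.COLOR_RGB2BGR)
for p in((211,195),(268,202),(262,252),(204,247)):
    c=dark(t,*p,6,100);print(c[0],plane(m,[c[0]],.114).round(4))
E
```

```text
12.5 [0.42922539 0.22450515 0.21607603] 0.6910612128984024
[212. 195.] [[0.5597 0.2441 0.114 ]]
[268.82999945 202.69000006] [[0.5316 0.0626 0.114 ]]
[261.5 252. ] [[0.3753 0.0886 0.114 ]]
[204. 247.] [[0.3942 0.2715 0.114 ]]
```

View pics/ts5.png

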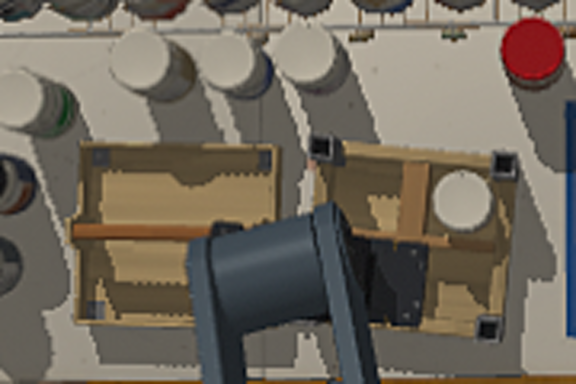

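Jar 1 sits in its well and the tray hasn't moved. Lowering jar 2.

Emit:
drive_tool --deltas "30 0 0 -40 0; 30 0 0 -75 0; 30 0 0 -105 0; 30 0 0 -130 0; 30 0 0 -143 0; 30 0 0 -149 0; 30 0 0 -149 0; 70 0 0 -149 0; 80 0 0 -149 0; 80 0 0 -149 0; 80 0 0 -120 0; 80 0 0 -80 0"

```text
time_s: 13.8
position: [0.4288, 0.2223, 0.1364]
tcp_rot: [[-0.992, 0.127, -0.004], [0.127, 0.992, -0.001], [0.004, -0.001, -1.0]]
force: [0.6, -0.1, 0.3]
opening: 0.912
grasp_force: 0.0
```

Emit:
drive_tool --deltas "87 20 -30 40 0; 87 40 -70 80 0; 87 60 -110 120 0; 87 80 -120 150 0; 87 100 -120 180 0; 87 120 -120 190 0; 87 120 -110 190 0; 87 120 -100 190 0; 87 120 -100 190 0; 87 120 -100 190 0"

```text
time_s: 14.8
position: [0.5484, 0.1235, 0.3255]
tcp_rot: [[-0.992, 0.126, -0.003], [0.126, 0.992, -0.0], [0.003, -0.001, -1.0]]
force: [-1.7, -0.3, -1.4]
opening: 1.001
grasp_force: 0.0
```

```bash
python3 - <<'E'
from h import *
im,m=cap('wrist','w6.png');np.save('w6m.npy',m,allow_pickle=True); s=bot.read_state();print(s['time_s'],s['position'])
E
```

```text
14.85 [0.54868521 0.12317667 0.32562583]
```

View pics/w6.png

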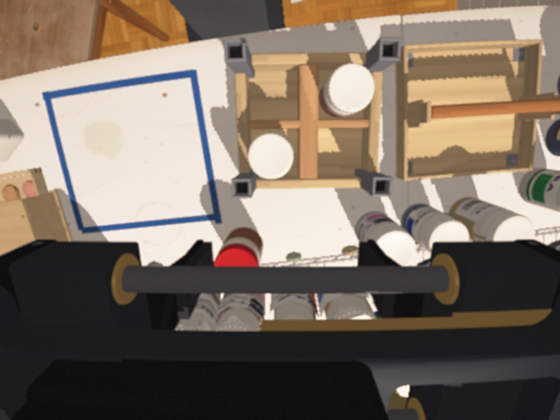

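w6 shows both jars in wells (lids (271,157), (350,89)) and post tops at (237,51), (389,49), (243,186), (381,185). The tote is mostly in view with its bar at row 110. I'll shift left to see tote and tray in one picture.

Emit:
drive_tool --deltas "87 0 45 0 0; 87 0 90 0 0; 87 0 135 0 0; 87 0 175 0 0; 87 0 175 0 0; 87 0 175 0 0; 87 0 175 0 0"

```text
time_s: 15.55
position: [0.5498, 0.2966, 0.3261]
tcp_rot: [[-0.992, 0.128, -0.001], [0.128, 0.992, -0.001], [0.001, -0.001, -1.0]]
force: [0.2, -0.1, 1.0]
opening: 1.001
grasp_force: 0.0
```

```bash
python3 - <<'E'
from h import *
im,m=cap('wrist','w7.png');np.save('w7m.npy',m,allow_pickle=True); s=bot.read_state();print(s['time_s'],s['position'])
cv2.imwrite('pics/w7c.png',cv2.resize(im[0:240,100:500],None,fx=2,fy=2,interpolation=cv2.INTER_CUBIC)[...,::-1])
E
```

```text
15.6 [0.55001117 0.29626075 0.32632793]
```

View pics/w7c.png

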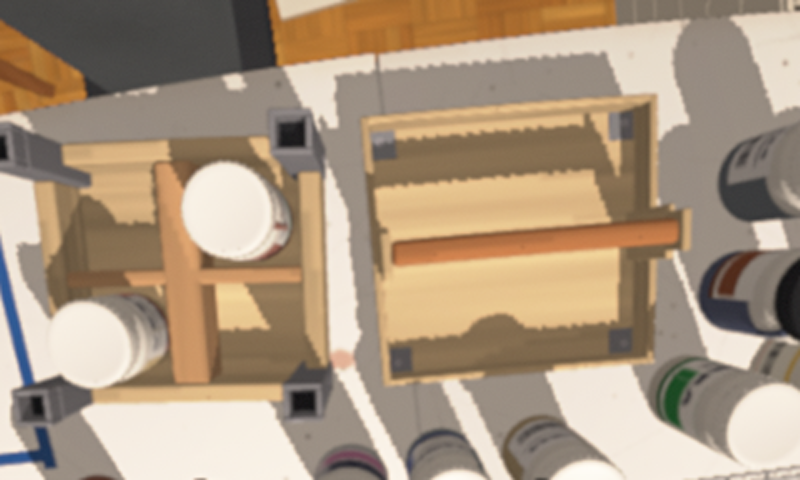

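w7c shows the tote wall corners at (363,119), (655,96), (652,361), (388,383) and the bar running from (394,252) to (680,232), plus the tray posts.

```bash
cat >> h.py <<'E'
def bar(im,x0,x1,y0,y1):
    h=cv2.cvtColor(im,cv2.COLOR_BGR2HSV)
    mk=cv2.inRange(h,(3,110,90),(14,255,255)); z=np.zeros_like(mk); z[y0:y1,x0:x1]=mk[y0:y1,x0:x1]
    cs,_=cv2.findContours(z,cv2.RETR_EXTERNAL,cv2.CHAIN_APPROX_NONE); c=max(cs,key=cv2.contourArea)
    return cv2.minAreaRect(c)
E
python3 - <<'E'
from h import *
m6,m7,mt=ld('w6m.npy'),ld('w7m.npy'),imaging.camera_model('top')
w7=cv2.imread('pics/w7.png');t=cv2.imread('pics/top0.png');w6=cv2.imread('pics/w6.png')
C=np.array([(363,119),(655,96),(652,361),(388,383)])/2+[100,0]
P=plane(m7,C,.048);print('walls',P[:,:2].round(4).tolist(),P.mean(0).round(4))
b7=bar(w7,290,450,100,140);bt=bar(t,125,200,215,232);print(b7,bt)
print('bar7@.105',plane(m7,[b7[0]],.105),plane(m7,cv2.boxPoints(b7),.105)[:,:2].round(4).tolist())
print('bart@.105',plane(mt,[bt[0]],.105),'tri',tri(m7,b7[0],mt,bt[0]))
B=plane(m7,cv2.boxPoints(b7),.105)[:,:2]
# posts
for n,w,m,ps in(('w6',w6,m6,((237,51),(389,49),(243,186),(381,185))),('w7',w7,m7,((248,66),(119,203),(252,201)))):
    for p in ps:
        c=dark(w,*p,9,75);print(n,c[0].round(1),np.round(c[1],1),plane(m,[c[0]],.114)[0,:2].round(4))
E
```

```text
walls [[0.3766, 0.3136], [0.3844, 0.5192], [0.573, 0.5126], [0.5649, 0.3084]] [0.4747 0.4134 0.048 ]
((367.4864501953125, 120.32035064697266), (14.018786430358887, 144.17648315429688), 85.67494201660156) ((160.45851135253906, 222.41053771972656), (55.03502655029297, 4.43925666809082), 1.6846843957901)
bar7@.105 [[0.47430407 0.41170082 0.105     ]] [[0.4613, 0.3206], [0.4692, 0.5042], [0.4867, 0.5054], [0.4786, 0.3199]]
bart@.105 [[0.47520073 0.41332102 0.105     ]] tri (array([0.4747553 , 0.41273401, 0.10415258]), np.float64(0.0018040377695459566))
w6 [235.  51.] [12. 12.] [0.3737 0.0859]
w6 [389.5  49.5] [13. 13.] [0.3937 0.2678]
w6 [241.5 188. ] [12. 11.] [0.537  0.0679]
w6 [381.5 186.5] [11. 11.] [0.5576 0.2495]
w7 [245.   66.5] [13. 12.] [0.3941 0.2683]
w7 [116.5 203.5] [11.  9.] [0.5376 0.0686]
w7 [251.5 200.5] [11. 11.] [0.557  0.2511]
```

Tote centre is (0.4745,0.4125) at yaw -0.042, with the bar top triangulated at 0.104 (expected 0.105). Tray centre is (0.4655,0.168) at yaw -0.11. Next is the grip on the bar.

Emit:
drive_tool --deltas "87 -10 10 0 -0.14; 87 -20 20 0 -0.28; 87 -30 30 0 -0.42; 87 -40 45 0 -0.56; 87 -50 60 0 -0.7; 87 -60 75 0 -0.84; 87 -65 90 -20 -0.98; 87 -70 100 -50 -1.12; 87 -75 110 -80 -1.26; 87 -75 115 -110 -1.4; 87 -75 115 -140 -1.48; 87 -75 115 -160 -1.48"

```text
time_s: 16.8
position: [0.4747, 0.4107, 0.1645]
tcp_rot: [[0.04, 0.999, -0.003], [0.999, -0.04, -0.002], [-0.002, -0.002, -1.0]]
force: [-0.3, -0.1, 0.9]
opening: 0.996
grasp_force: 0.0
```

Emit:
drive_tool --deltas "87 0 0 0 0; 87 0 0 0 0"

```text
time_s: 17.0
position: [0.4759, 0.4118, 0.1669]
tcp_rot: [[0.039, 0.999, 0.0], [0.999, -0.039, -0.0], [-0.0, 0.0, -1.0]]
force: [0.9, 1.0, 0.2]
opening: 0.998
grasp_force: 0.0
```

```bash
python3 - <<'E'
from h import *
im,m=cap('wrist','w8.png');np.save('w8m.npy',m,allow_pickle=True); s=bot.read_state();print(s['time_s'],s['position'],np.degrees(np.arctan2(*s['tcp_rot'][1::-1,0])) if hasattr(s['tcp_rot'],'shape') else s['tcp_rot'])
E
```

```text
17.05 [0.47638328 0.41233089 0.16785008] 87.80720600537337
```

View pics/w8.png

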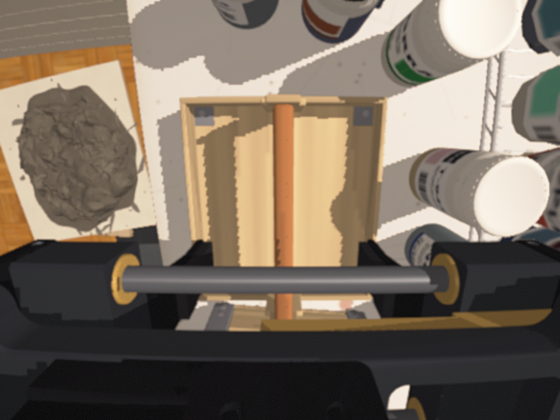

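The bar is centred between the fingers (column 285) and square with the hand. Descend and grip.

Emit:
drive_tool --deltas "87 0 0 -35 0; 87 0 0 -70 0; 87 0 0 -90 0; 87 0 0 -96 0; 87 0 0 -96 0; 5 0 0 -96 0; 5 0 0 -96 0; 5 0 0 -96 0; 5 0 0 -96 0; 5 0 0 -96 0; 5 0 0 -96 0; 5 0 0 -96 0"

```text
time_s: 18.25
position: [0.4751, 0.4127, 0.0705]
tcp_rot: [[0.037, 0.999, -0.0], [0.999, -0.037, -0.0], [-0.0, -0.0, -1.0]]
force: [0.3, 0.3, 0.5]
opening: 0.449
grasp_force: 0.0
```

Emit:
drive_tool --deltas "5 0 0 0 0; 5 0 0 0 0; 5 0 0 15 0; 5 0 0 35 0; 5 0 0 70 0; 5 0 0 110 0; 5 0 0 150 0; 5 0 0 170 0; 5 0 0 170 0; 5 0 0 170 0"

```text
time_s: 19.25
position: [0.4742, 0.4121, 0.24]
tcp_rot: [[0.037, 0.999, -0.001], [0.999, -0.037, -0.001], [-0.001, -0.001, -1.0]]
force: [0.5, -0.5, -4.3]
opening: 0.18
grasp_force: 30.0
```

```bash
python3 - <<'E'
from h import *
s=bot.read_state()
im,m=cap('wrist','w9.png');np.save('w9m.npy',m,allow_pickle=True); print(s['time_s'],s['position'],s['tcp_rot'][:,0],s['opening'],s['force'],s['moment'])
cv2.imwrite('pics/w9c.png',cv2.resize(im[60:260,120:440],None,fx=2.5,fy=2.5,interpolation=cv2.INTER_CUBIC)[...,::-1])
t,mt=cap('top','t9.png')
t=cv2.cvtColor(t,cv2.COLOR_RGB2BGR)
for p in((212,195),(268,202),(262,252),(204,247)):
    c=dark(t,*p,6,100);print(c[0],plane(mt,[c[0]],.114).round(4))
E
```

```text
19.25 [0.47418196 0.41214097 0.24004849] [ 3.69565059e-02  9.99316470e-01 -8.99801909e-04] 0.17951018487443532 [ 0.45853362 -0.48052169 -4.26987526] [-0.14699136  0.06803654  0.00241989]
[211.9846158  195.12307644] [[0.5593 0.2441 0.114 ]]
[268.82999945 202.69000006] [[0.5316 0.0626 0.114 ]]
[261.5 253. ] [[0.3721 0.0886 0.114 ]]
[204.  247.5] [[0.3926 0.2716 0.114 ]]
```

View pics/w9c.png

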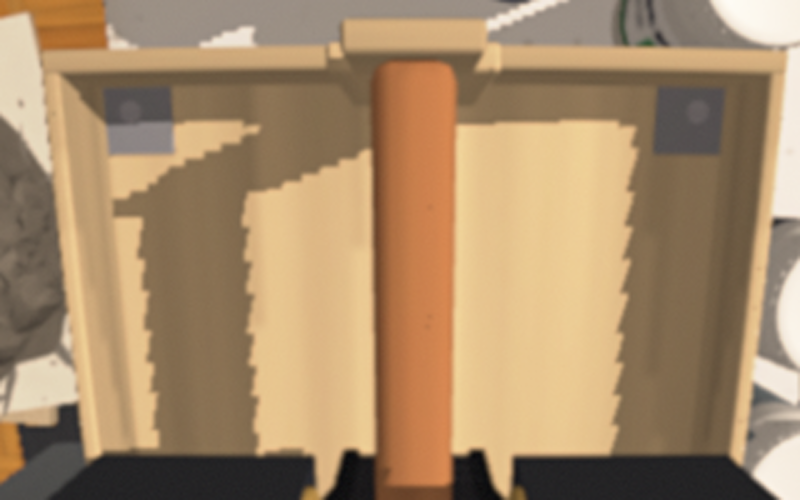

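The tote is held. Its wall corners are at (45,52) and (783,52), and the lug heads at (131,112) and (698,112) in the crop. From those I get the tote-to-TCP offset.

```bash
python3 - <<'E'
from h import *
m=ld('w9m.npy'); s=np.array([.4742,.4121]); dz=.1695
ux=np.array([.037,.9993]); th=np.arctan2(-ux[0],ux[1])  # tote yaw if square in grip
for n,p,z,ly in(('walls',[(45,52),(783,52)],.048,.105),('lugs',[(131,112),(698,112)],.019,.092)):
    P=plane(m,np.array(p)/2.5+[120,60],z+dz)[:,:2]; d=P[1]-P[0]
    yaw=np.arctan2(d[1],d[0]); mid=P.mean(0); c=mid-ly*np.array([-np.sin(yaw),np.cos(yaw)])
    print(n,P.round(4).tolist(),'len',np.linalg.norm(d).round(4),'yaw',yaw.round(4),'grip yaw',th.round(4),'centre',c.round(4),'off',(c-s).round(4))
E
```

```text
walls [[0.3893, 0.5189], [0.5672, 0.5125]] len 0.178 yaw -0.0357 grip yaw -0.037 centre [0.4745 0.4107] off [ 0.0003 -0.0014]
lugs [[0.3982, 0.507], [0.5578, 0.5013]] len 0.1597 yaw -0.0356 grip yaw -0.037 centre [0.4747 0.4122] off [0.0005 0.0001]
```

The measured lengths come out short, so the bar sits 8–14 mm lower in the fingers than I meant: the fingers were still closing when the lift began. I'll set the tote down and re-grip.

Emit:
drive_tool --deltas "5 0 0 -40 0; 5 0 0 -80 0; 5 0 0 -115 0; 5 0 0 -135 0; 5 0 0 -143 0; 5 0 0 -148 0; 5 0 0 -148 0; 5 0 0 -148 0"

```text
time_s: 20.15
position: [0.4759, 0.4132, 0.0936]
tcp_rot: [[0.037, 0.999, 0.002], [0.999, -0.037, 0.001], [0.001, 0.002, -1.0]]
force: [0.4, 0.6, -3.4]
opening: 0.185
grasp_force: 30.0
```

Emit:
drive_tool --deltas "5 0 0 -4 0; 5 0 0 -6 0; 5 0 0 -8 0; 5 0 0 -8 0"

```text
time_s: 20.55
position: [0.4749, 0.4126, 0.0844]
tcp_rot: [[0.037, 0.999, -0.0], [0.999, -0.037, -0.0], [-0.0, -0.0, -1.0]]
force: [0.1, -0.1, -4.9]
opening: 0.184
grasp_force: 30.0
```

Emit:
drive_tool --deltas "5 0 0 -2 0; 5 0 0 -4 0; 5 0 0 -6 0; 5 0 0 -6 0"

```text
time_s: 20.95
position: [0.4754, 0.4129, 0.0818]
tcp_rot: [[0.037, 0.999, 0.001], [0.999, -0.037, 0.001], [0.001, 0.001, -1.0]]
force: [-3.5, -1.9, 12.4]
opening: 0.179
grasp_force: 30.0
```

Emit:
drive_tool --deltas "45 0 0 2 0; 45 0 0 2 0; 45 0 0 2 0; 45 0 0 -4 0; 45 0 0 -8 0; 45 0 0 -8 0; 5 0 0 -8 0; 5 0 0 -8 0; 5 0 0 -8 0; 5 0 0 -8 0; 5 0 0 -8 0; 5 0 0 -8 0"

```text
time_s: 22.15
position: [0.4753, 0.4127, 0.0707]
tcp_rot: [[0.037, 0.999, 0.0], [0.999, -0.037, 0.0], [0.0, 0.0, -1.0]]
force: [-0.5, -0.5, 0.2]
opening: 0.181
grasp_force: 30.0
```

Emit:
drive_tool --deltas "5 0 0 0 0; 5 0 0 0 0; 5 0 0 0 0; 5 0 0 0 0"

```text
time_s: 22.55
position: [0.4752, 0.4128, 0.0707]
tcp_rot: [[0.037, 0.999, 0.0], [0.999, -0.037, 0.0], [0.0, 0.0, -1.0]]
force: [1.4, 0.3, 1.4]
opening: 0.178
grasp_force: 30.0
```

Gripped at 0.0707. Now lift and measure.

Emit:
drive_tool --deltas "5 0 0 20 0; 5 0 0 50 0; 5 0 0 85 0; 5 0 0 120 0; 5 0 0 155 0; 5 0 0 170 0; 5 0 0 170 0; 5 0 0 170 0; 5 0 0 170 0"

```text
time_s: 23.45
position: [0.4736, 0.4117, 0.238]
tcp_rot: [[0.037, 0.999, -0.005], [0.999, -0.037, -0.003], [-0.003, -0.004, -1.0]]
force: [0.2, 0.1, -4.1]
opening: 0.179
grasp_force: 30.0
```

```bash
python3 - <<'E'
from h import *
s=bot.read_state(); ux=np.array(s['tcp_rot'])[:2,0];S=np.array(s['position'])
im,m=cap('wrist','w10.png');np.save('w10m.npy',m,allow_pickle=True); print(s['time_s'],S,s['opening'],s['force'])
w=cv2.cvtColor(im,cv2.COLOR_RGB2BGR);dz=S[2]-.0707
# lug pads (grey squares on the floor) : find low-saturation blobs
h=cv2.cvtColor(w,cv2.COLOR_BGR2HSV)
for x0,x1 in((155,200),(375,415)):
    r=h[90:130,x0:x1];mk=((r[...,1]<60)).astype('uint8')
    cs,_=cv2.findContours(mk,0,1);c=max(cs,key=cv2.contourArea);print(x0,cv2.minAreaRect(c),cv2.boundingRect(c))
cv2.imwrite('pics/w10c.png',cv2.resize(im[60:260,120:440],None,fx=2.5,fy=2.5,interpolation=cv2.INTER_CUBIC)[...,::-1])
for z in(.019,.010):
  P=plane(m,np.array([(131,112),(698,112)])/2.5+[120,60],z+dz);print(P)
E
```

```text
23.45 [0.47357629 0.41174951 0.23801149] 0.1794988454424769 [ 0.23353147  0.11482085 -4.09744463]
155 ((14.5, 16.5), (27.0, 29.0), 90.0) (0, 3, 30, 28)
375 ((25.0, 16.5), (27.0, 28.0), 90.0) (11, 3, 29, 28)
[[0.39733333 0.5065609  0.18631149]
 [0.55690313 0.50081544 0.18631149]]
[[0.39399381 0.50753805 0.17731149]
 [0.56026083 0.50155145 0.17731149]]
```

View pics/w10c.png

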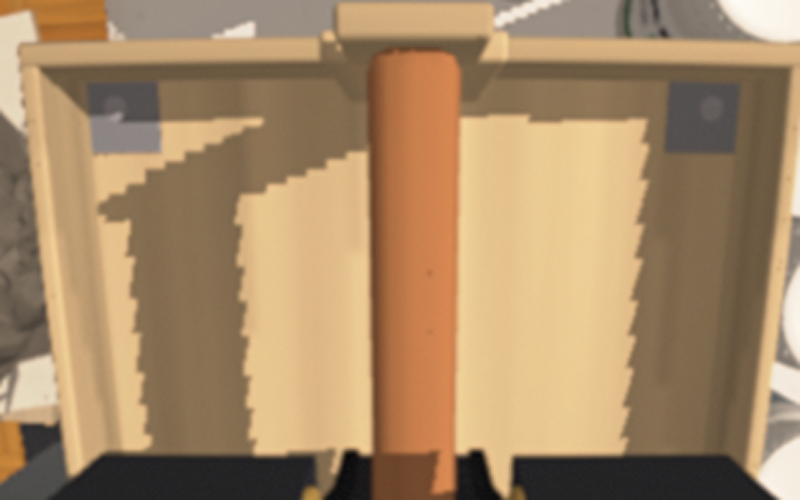

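Lug heads are now at (114,106) and (711,107), and the wall corners at (22,44) and (800,42).

```bash
python3 - <<'E'
from h import *
m=ld('w10m.npy'); s=np.array([.4736,.4117]); dz=.238-.0707
for n,p,z,ly in(('walls',[(22,44),(800,42)],.048,.105),('lugs',[(114,106),(711,107)],.019,.092)):
    P=plane(m,np.array(p)/2.5+[120,60],z+dz)[:,:2]; d=P[1]-P[0]
    yaw=np.arctan2(d[1],d[0]); mid=P.mean(0); c=mid-ly*np.array([-np.sin(yaw),np.cos(yaw)])
    print(n,P.round(4).tolist(),'len',np.linalg.norm(d).round(4),'yaw',yaw.round(4),'centre',c.round(4),'off',(c-s).round(4))
E
```

```text
walls [[0.383, 0.5207], [0.5704, 0.5143]] len 0.1875 yaw -0.0342 centre [0.4731 0.4125] off [-0.0005  0.0008]
lugs [[0.3926, 0.5084], [0.5606, 0.5021]] len 0.168 yaw -0.0378 centre [0.4731 0.4133] off [-0.0005  0.0016]
```

Tote-to-TCP offset is only about 1 mm. Moving over the tray: TCP target (0.4655,0.167), yaw -0.109.

Emit:
drive_tool --deltas "5 -1 -25 0 0; 5 -2 -60 0 0; 5 -4 -95 0 0; 5 -5 -130 0 -0.02; 5 -7 -165 0 -0.04; 5 -8 -200 0 -0.06; 5 -9 -225 0 -0.07; 5 -10 -240 0 -0.072; 5 -10 -246 0 -0.072; 5 -10 -246 -20 -0.072; 5 -10 -246 -40 -0.072; 5 -10 -246 -44 -0.072"

```text
time_s: 24.7
position: [0.4631, 0.1668, 0.1941]
tcp_rot: [[0.109, 0.994, -0.006], [0.994, -0.109, -0.0], [-0.001, -0.006, -1.0]]
force: [-0.9, 0.3, -4.7]
opening: 0.183
grasp_force: 30.0
```

Emit:
drive_tool --deltas "5 0 0 0 0; 5 0 0 0 0; 5 0 0 0 0"

```text
time_s: 25.0
position: [0.4659, 0.167, 0.1974]
tcp_rot: [[0.108, 0.994, 0.002], [0.994, -0.108, 0.0], [0.0, 0.002, -1.0]]
force: [0.3, 0.1, -3.9]
opening: 0.182
grasp_force: 30.0
```

```bash
python3 - <<'E'
from h import *
s=bot.read_state(); print(s['time_s'],s['position'],s['tcp_rot'][:,0],s['force'],s['opening'])
im,m=cap('side','s11.png')
w,mw=cap('wrist','w11.png')
a=cv2.resize(im[130:250,190:310],(600,600),interpolation=cv2.INTER_CUBIC)
cv2.imwrite('pics/s11c.png',a[...,::-1])
c=np.array([.4655,.168]);t=-.109;R=np.array([[np.cos(t),-np.sin(t)],[np.sin(t),np.cos(t)]])
for x in(-.083,.083):
  for y in(-.092,.092):
    q=c+R@[x,y]; print((x,y),((proj(m,[[*q,.114]])-[190,130])*5).round(0),'lugtip',((proj(m,[[*q,.114+s['position'][2]-.0707-.101]])-[190,130])*5).round(0))
E
```

```text
25.0 [0.46590087 0.16703829 0.19737089] [1.08314285e-01 9.94116576e-01 4.98840930e-04] [ 0.25389701  0.12639207 -3.94039416] 0.18181314327256146
(-0.083, -0.092) [[218. 386.]] lugtip [[214. 356.]]
(-0.083, 0.092) [[134. 231.]] lugtip [[129. 201.]]
(0.083, -0.092) [[454. 318.]] lugtip [[454. 287.]]
(0.083, 0.092) [[354. 173.]] lugtip [[352. 144.]]
```

View pics/s11c.png

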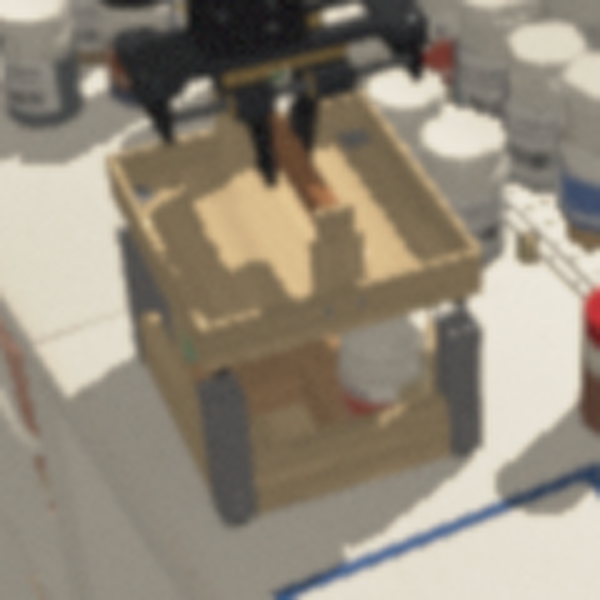

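The side crop shows post tops at about (222,385) and (458,318), within 4 zoomed pixels of prediction, with the lugs above them. Lower gently.

Emit:
drive_tool --deltas "5 0 0 -4 0; 5 0 0 -8 0; 5 0 0 -11 0; 5 0 0 -13 0; 5 0 0 -15 0; 5 0 0 -17 0; 5 0 0 -17 0"

```text
time_s: 25.8
position: [0.4649, 0.1666, 0.1792]
tcp_rot: [[0.109, 0.994, -0.001], [0.994, -0.109, -0.0], [-0.0, -0.001, -1.0]]
force: [0.4, -0.5, -4.7]
opening: 0.181
grasp_force: 30.0
```

Emit:
drive_tool --deltas "5 0 0 -2 0; 5 0 0 -4 0; 5 0 0 -6 0; 5 0 0 -8 0; 5 0 0 -9 0; 5 0 0 -9 0; 5 0 0 -9 0"

```text
time_s: 26.5
position: [0.4651, 0.1667, 0.1716]
tcp_rot: [[0.109, 0.994, 0.001], [0.994, -0.109, -0.0], [0.0, 0.001, -1.0]]
force: [-1.9, -0.3, 6.6]
opening: 0.18
grasp_force: 30.0
```

The force flips to +6.6 N at z = 0.1716, against a predicted seated height of 0.1717, so the tote is home. Slide slowly toward the bay.

Emit:
drive_tool --deltas "5 0 0 0 0; 5 0 0 0 0; 5 0 0 0 0; 5 0 -8 0 0; 5 0 -22 0 0; 5 1 -38 0 0.005; 5 2 -54 0 0.01; 5 3 -70 0 0.015; 5 4 -86 0 0.02; 5 5 -102 0 0.03; 5 5 -112 0 0.03; 5 5 -114 0 0.03"

```text
time_s: 27.7
position: [0.4715, 0.0531, 0.1716]
tcp_rot: [[0.082, 0.997, 0.004], [0.997, -0.082, 0.003], [0.003, 0.003, -1.0]]
force: [0.5, 8.5, 5.4]
opening: 0.184
grasp_force: 30.0
```

```bash
python3 - <<'E'
from h import *
s=bot.read_state(); print(s['time_s'],s['position'],s['tcp_rot'][:,0],s['force'])
im,m=cap('side','s12.png')
a=cv2.resize(im[150:310,190:350],(600,600),interpolation=cv2.INTER_CUBIC)
cv2.imwrite('pics/s12c.png',a[...,::-1])
E
```

```text
27.7 [0.4715105  0.05306358 0.17161922] [0.08173646 0.99664979 0.00288935] [0.53140656 8.50969677 5.44336675]
```

View pics/s12c.png

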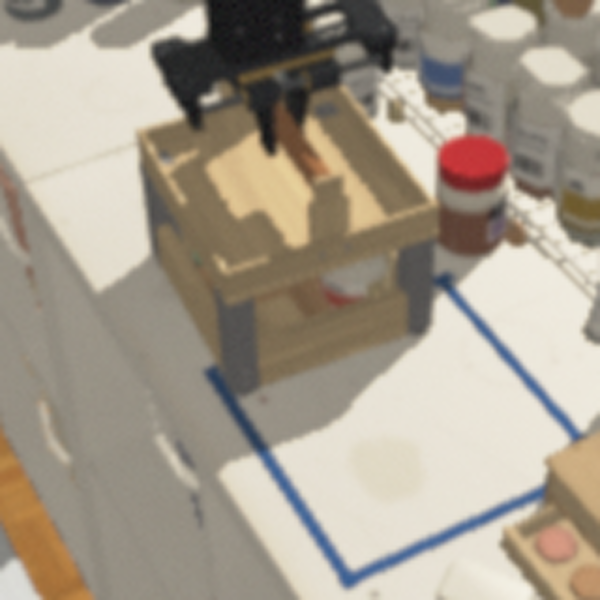

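The tote sits flush on the posts and the stack slides as one. Continue.

Emit:
drive_tool --deltas "5 0 -10 0 0; 5 1 -26 0 0.005; 5 2 -42 0 0.01; 5 3 -58 0 0.018; 5 3 -74 0 0.026; 5 4 -90 0 0.034; 5 5 -106 0 0.042; 5 6 -122 0 0.05; 5 7 -138 0 0.055; 5 8 -154 0 0.059; 5 8 -168 0 0.059; 5 8 -181 0 0.059"

```text
time_s: 28.95
position: [0.4783, -0.1266, 0.1716]
tcp_rot: [[0.021, 1.0, 0.001], [1.0, -0.021, 0.004], [0.004, 0.001, -1.0]]
force: [0.8, 9.1, 9.8]
opening: 0.18
grasp_force: 30.0
```

Emit:
drive_tool --deltas "5 0 0 0 0; 5 0 0 0 0; 5 0 0 0 0"

```text
time_s: 29.25
position: [0.4786, -0.1294, 0.1716]
tcp_rot: [[0.02, 1.0, 0.002], [1.0, -0.02, -0.002], [-0.002, 0.002, -1.0]]
force: [-2.2, -0.9, 5.4]
opening: 0.181
grasp_force: 30.0
```

```bash
python3 - <<'E'
from h import *
s=bot.read_state(); print(s['time_s'],s['position'],s['tcp_rot'][:,0],s['force'])
im,m=cap('side','s13.png'); t,mt=cap('top','t13.png')
a=cv2.resize(im[190:330,220:380],(800*3//4,525),interpolation=cv2.INTER_CUBIC)
cv2.imwrite('pics/s13c.png',a[...,::-1])
E
```

```text
29.25 [ 0.47861692 -0.12936581  0.17162533] [ 0.01980384  0.99980137 -0.00224418] [-2.24807198 -0.86899553  5.38081809]
```

View pics/s13c.png

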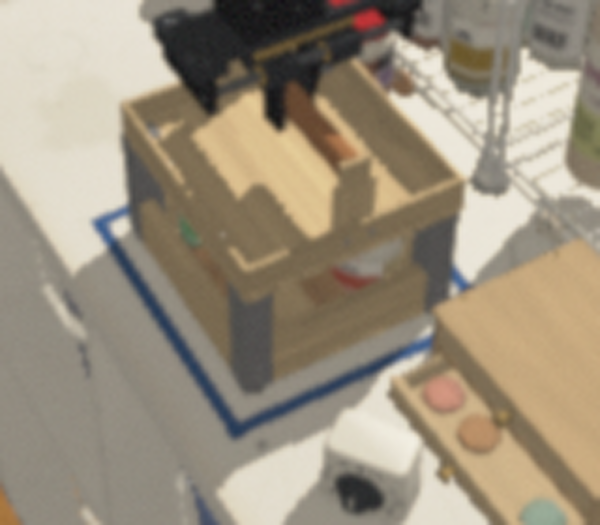

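The stack stands inside the tape, square with it, with the tote flush. I've now viewed 16 pictures, over the 14 allowed, so from here I work from numbers only. Release, rise and fly toward the timer.

Emit:
drive_tool --deltas "60 0 0 0 0; 60 0 0 0 0; 60 0 0 0 0; 60 0 0 0 0; 60 0 0 0 0; 60 0 0 0 0; 60 0 0 0 0; 60 0 0 10 0; 60 0 0 40 0; 60 0 0 80 0; 60 0 0 110 0; 60 0 0 120 0"

```text
time_s: 30.55
position: [0.4799, -0.1292, 0.2945]
tcp_rot: [[0.02, 1.0, 0.007], [1.0, -0.02, -0.004], [-0.003, 0.007, -1.0]]
force: [0.4, 0.2, 0.3]
opening: 0.689
grasp_force: 0.0
```

Emit:
drive_tool --deltas "87 0 0 0 0; 87 -5 -40 0 0; 87 -10 -80 0 0; 87 -15 -120 0 0; 87 -25 -160 0 0; 87 -35 -200 0 0; 87 -45 -240 0 0; 87 -55 -280 0 0; 87 -60 -310 0 0; 87 -60 -322 0 0; 87 -60 -322 0 0; 87 -60 -322 0 0"

```text
time_s: 31.75
position: [0.418, -0.4485, 0.2893]
tcp_rot: [[0.02, 1.0, -0.001], [1.0, -0.02, 0.003], [0.003, -0.001, -1.0]]
force: [-0.2, 0.5, -0.6]
opening: 1.002
grasp_force: 0.0
```

```bash
python3 - <<'E'
from h import *
s=bot.read_state(); print(s['time_s'],s['position'],s['force'])
im,m=cap('wrist','w14.png');np.save('w14m.npy',m,allow_pickle=True)
w=cv2.cvtColor(im,cv2.COLOR_RGB2BGR);h=cv2.cvtColor(w,cv2.COLOR_BGR2HSV)
c=proj(m,[[.424,-.338,.062]])[0];print('timer px',c)
x,y=int(c[0]),int(c[1]);w_=80
g=h[y-w_:y+w_,x-w_:x+w_]
print('top hsv',h[y-4:y+5:4,x-4:x+5:4].reshape(-1,3).tolist(),'table',proj(m,[[.38,-.26,0],[.45,-.40,0]]).round(),)
for v in(170,190,205,220,235):
    mk=((g[...,2]>v)&(g[...,1]<40)).astype('uint8')
    n,l,st,ce=cv2.connectedComponentsWithStats(mk)
    k=l[w_,w_]; print(v,k,st[k].tolist() if k else None)
# dark dial
mk=((g[...,2]<70)&(g[...,1]<90)).astype('uint8');cs,_=cv2.findContours(mk,0,1)
for q in sorted(cs,key=cv2.contourArea)[-4:]: 
    r=cv2.minAreaRect(q);print('dark',cv2.contourArea(q),np.array(r[0])+[x-w_,y-w_],r[1])
# occupied? canny edges ascii of gray
gg=cv2.resize(g[...,2],(64,40),interpolation=cv2.INTER_AREA)
for r in gg: print(''.join('%x'%(int(v)//16) for v in r))
E
```

```text
31.75 [ 0.41803528 -0.44851149  0.2892548 ] [-0.16565123  0.54703624 -0.56075874]
timer px [288.34786157 103.4423471 ]
top hsv [[18, 23, 244], [17, 22, 245], [19, 17, 250], [18, 23, 243], [18, 23, 244], [19, 22, 246], [17, 24, 242], [18, 23, 243], [18, 23, 244]] table [[256.  52.]
 [306. 150.]]
170 2 [10, 27, 142, 133, 10026]
190 2 [10, 27, 141, 133, 9922]
205 2 [10, 27, 141, 133, 9836]
220 2 [10, 27, 140, 133, 9771]
235 2 [40, 28, 109, 132, 5592]
dark 3.5 [258.   23.5] (1.0, 4.0)
dark 4.5 [268.5  23.5] (1.0, 5.0)
dark 141.5 [265.59460068 124.93243408] (25.225736618041992, 10.113544464111328)
dark 234.5 [210.5  52.5] (59.0, 5.0)
3599999999975568998545544577777777777777777777777777777777777777
3499999999975568999999999999999999999999999999999999999999999999
3489999999975568999999999999999999999999999999999999999999999999
348999999997556899999999999999999999999999999999999999999999999b
3389999999975556666666666666666666666666666666667777777777789acc
3389999999965555555555555666666666655655555555555555556678899997
33799999999766677777777777777777777777777777666666889aaaaa999989
33799999
[... 1436 characters left out ...]
99999999999999abcdeeeeeeeeeeeee9cdddddddddddd97bdd
a999aeeeeeeeeda99999999abceeeeeeeeeeeeeeeeeeeaddddddddddddd87bdd
99999deeeeeeeeec9abbcdeeeeeeeeeeeeeeeeeeeeeeeaddddddddddddd87cdd
aa99adeeeeeeeeeedeeeeeeeeeeeeeeeeeeeeeeeeeeeeaddddddddddddc88cdd
aaaaadeeeeeeeeeeeeeeeeeeeeeeeeeeeeeeeeeeeeeeeaddddddddddddc88cdd
aaaaaceeeeeeeeeeeeeeeeeeeeeeeeeeeeeeeeeeeeeeeaddddddddddddc88cdd
aaaaaceeeeeeeeeeeeeeeeeeeeeeeeeeeeeeeeeeeeeeeadddddcbbbcddc88cdd
aaaaaceeeeeeeeeeeeeeeeeeeeeeeeeeeeeeeeeeeeeeeadddda99aaaacc79cdd
aaaaabeeeeeeeeeeeeeeeeeeeeeeeeeeeeeeeeeeeeeeeaddda9aaaaaaab79cdd
aaaaaaeeeeeeeeeeeeeeeeeeeeeeeeeeeeeeeeeeeeeeeaddd9aaaaaaaaa79cdd
aa9aabeeeeeeeeeeeeeeeeeeeeeeeeeeeeeeeeeeeeeeeadddb999aa99aa7acdd
```

```bash
python3 - <<'E'
from h import *
m=ld('w14m.npy');w=cv2.imread('pics/w14.png');x0,y0,x1,y1=245,68,325,150
for ch,nm in((cv2.cvtColor(w,cv2.COLOR_BGR2GRAY),'gray'),(w[...,0],'blue')):
    g=cv2.resize(ch[y0:y1,x0:x1],None,fx=4,fy=4,interpolation=cv2.INTER_CUBIC)
    g=cv2.createCLAHE(4,(2,2)).apply(g)
    L=cv2.createLineSegmentDetector().detect(g)[0]
    print(nm)
    for l in L[:,0]:
        a=(l.reshape(2,2)+.5)/4-.5+[x0,y0]
        if np.linalg.norm(a[0]-a[1])<9: continue
        P=plane(m,a,.062)[:,:2];d=P[1]-P[0]
        print(a.round(1).tolist(),P.round(4).tolist(),'ang',(np.degrees(np.arctan2(d[1],d[0]))%180).round(0),'len',np.linalg.norm(d).round(3))
E
```

```text
gray
[[319.7, 149.0], [319.8, 132.8]] [[0.4643, -0.3957], [0.4642, -0.375]] ang 90.0 len 0.021
[[320.1, 132.8], [320.6, 67.8]] [[0.4647, -0.375], [0.4648, -0.2961]] ang 90.0 len 0.079
[[292.5, 133.4], [308.5, 120.3]] [[0.4288, -0.3752], [0.4496, -0.3592]] ang 38.0 len 0.026
[[271.6, 122.4], [280.5, 133.7]] [[0.4021, -0.3609], [0.4132, -0.3753]] ang 128.0 len 0.018
[[263.8, 111.0], [272.2, 122.3]] [[0.3926, -0.3466], [0.4029, -0.3608]] ang 126.0 len 0.018
[[290.4, 69.4], [244.8, 68.7]] [[0.4272, -0.2974], [0.3705, -0.2954]] ang 178.0 len 0.057
[[264.2, 133.1], [257.2, 123.4]] [[0.3921, -0.3742], [0.3834, -0.3618]] ang 125.0 len 0.015
[[281.1, 141.6], [272.3, 143.4]] [[0.4138, -0.3854], [0.4022, -0.3874]] ang 10.0 len 0.012
[[271.8, 144.3], [259.0, 148.0]] [[0.4015, -0.3885], [0.3847, -0.393]] ang 15.0 len 0.017
[[305.7, 127.1], [288.4, 139.7]] [[0.4459, -0.3675], [0.4234, -0.3831]] ang 35.0 len 0.027
[[280.8, 82.9], [260.5, 97.9]] [[0.415, -0.3132], [0.3889, -0.3306]] ang 34.0 len 0.031
[[323.1, 68.7], [322.8, 149.0]] [[0.4678, -0.2972], [0.4683, -0.3958]] ang 90.0 len 0.099
[[263.0, 
[... 1184 characters left out ...]
257.0, 123.3]] [[0.3927, -0.3753], [0.3832, -0.3617]] ang 125.0 len 0.017
[[257.1, 97.1], [276.0, 82.1]] [[0.3846, -0.3296], [0.409, -0.3121]] ang 36.0 len 0.03
[[258.0, 99.3], [262.7, 108.0]] [[0.3856, -0.3322], [0.3912, -0.343]] ang 117.0 len 0.012
[[323.1, 69.3], [323.0, 112.2]] [[0.4678, -0.298], [0.4681, -0.3493]] ang 90.0 len 0.051
[[322.8, 121.8], [322.6, 144.0]] [[0.468, -0.3613], [0.468, -0.3894]] ang 90.0 len 0.028
[[292.8, 95.9], [287.6, 88.3]] [[0.4298, -0.3289], [0.4234, -0.3197]] ang 125.0 len 0.011
[[299.5, 106.1], [294.5, 98.2]] [[0.4382, -0.3414], [0.4319, -0.3318]] ang 123.0 len 0.012
[[323.0, 112.2], [323.0, 121.5]] [[0.4682, -0.3493], [0.4682, -0.3609]] ang 90.0 len 0.012
```

```bash
python3 - <<'E'
from h import *
mt=imaging.camera_model('top');m3=ld('w3m.npy')
print(tri(mt,(371.6,207),m3,(321,170)))
print(plane(m3,[(321,170),(321,260),(293,173)],.08).round(3), plane(mt,[(371.6,207)],.08))
a=cv2.imread('pics/w14.png');m=ld('w14m.npy')
# match patch corner of the chest between w3 and w14 for height
g3=cv2.cvtColor(cv2.imread('pics/w3.png'),6);g=cv2.cvtColor(a,6)
for p in((321,170),(294,175),(420,172)):
    for z in(.02,.04,.06,.08,.10,.12):
        q=plane(m3,[p],z);r=proj(m,q)[0]
        t=g3[p[1]-6:p[1]+7,p[0]-6:p[0]+7];x,y=r.round().astype(int)
        if 9<x<550 and 9<y<400:
            c=cv2.matchTemplate(g[y-8:y+9,x-8:x+9],t,cv2.TM_CCOEFF_NORMED);_,v,_,l=cv2.minMaxLoc(c);print(p,z,(x,y),round(v,2),l)
E
```

```text
(array([ 0.51860137, -0.28502935,  0.00732108]), np.float64(0.0028899067056621488))
[[ 0.511 -0.278  0.08 ]
 [ 0.516 -0.416  0.08 ]
 [ 0.471 -0.282  0.08 ]] [[ 0.51360594 -0.27099309  0.08      ]]
(321, 170) 0.02 (np.int64(356), np.int64(65)) 0.58 (4, 0)
(321, 170) 0.04 (np.int64(357), np.int64(60)) 0.59 (3, 4)
(321, 170) 0.06 (np.int64(359), np.int64(54)) 0.35 (3, 4)
(321, 170) 0.08 (np.int64(361), np.int64(47)) 0.29 (3, 2)
(321, 170) 0.1 (np.int64(364), np.int64(40)) -0.19 (4, 4)
(321, 170) 0.12 (np.int64(367), np.int64(32)) 0.16 (0, 3)
(294, 175) 0.02 (np.int64(324), np.int64(72)) 0.77 (0, 1)
(294, 175) 0.04 (np.int64(325), np.int64(67)) 0.63 (0, 4)
(294, 175) 0.06 (np.int64(327), np.int64(61)) 0.13 (0, 4)
(294, 175) 0.08 (np.int64(329), np.int64(54)) -0.41 (0, 0)
(294, 175) 0.1 (np.int64(331), np.int64(47)) 0.22 (0, 0)
(294, 175) 0.12 (np.int64(333), np.int64(39)) 0.12 (1, 4)
(420, 172) 0.02 (np.int64(471), np.int64(68)) -0.14 (3, 0)
(420, 172) 0.04 (np.int64(473), np.int64(63)) -0.14 (2, 0)
(420, 172) 0.06 (np.int64(476), np.int64(57)) -0.16 (0, 0)
(420, 172) 0.08 (np.int64(479), np.int64(51)) 0.34 (4, 4)
(420, 172) 0.1 (np.int64(482), np.int64(44)) 0.46 (4, 0)
(420, 172) 0.12 (np.int64(486), np.int64(36)) 0.54 (4, 4)
```

Timer grip point is (0.414,-0.350), with its x axis at 35° (edges 40–66 mm apart, two views agree). The hand clears the chest, so approach.

Emit:
drive_tool --deltas "87 0 15 0 -0.14; 87 0 30 0 -0.28; 87 0 50 0 -0.42; 87 0 70 0 -0.56; 87 -2 85 0 -0.7; 87 -4 98 -30 -0.84; 87 -4 98 -70 -0.94; 87 -4 98 -110 -0.94; 87 -4 98 -150 -0.94; 87 -4 98 -180 -0.94; 87 -4 98 -190 -0.94; 87 -4 98 -190 -0.94"

```text
time_s: 33.0
position: [0.4139, -0.3505, 0.0997]
tcp_rot: [[0.818, 0.575, -0.002], [0.575, -0.818, 0.003], [-0.0, -0.003, -1.0]]
force: [0.7, -1.0, 0.6]
opening: 0.998
grasp_force: 0.0
```

```bash
python3 - <<'E'
from h import *
s=bot.read_state(); print(s['time_s'],s['position'],s['tcp_rot'][:,0],s['force'])
w,m=cap('wrist','w15.png');t,mt=cap('top','t15.png')
P=[np.r_[np.array([.4179,-.3471])+a*np.array([.819,.574])+b*np.array([-.574,.819]),.062] for a,b in((-.022,-.034),(-.022,.034),(.022,.034),(.022,-.034))]
print(proj(m,P).round(0).tolist())
g=cv2.createCLAHE(4,(2,2)).apply(cv2.cvtColor(w,7))
L=cv2.createLineSegmentDetector().detect(g[150:300,180:390])[0][:,0]
for l in L:
    a=l.reshape(2,2)+[180,150]
    if np.linalg.norm(a[0]-a[1])>30: print(a.round(0).tolist())
E
```

```text
33.0 [ 0.4138679  -0.35048244  0.09974959] [ 8.18333007e-01  5.74744367e-01 -4.81314297e-05] [ 0.66275384 -1.04312134  0.55208034]
[[330.0, 257.0], [239.0, 256.0], [237.0, 199.0], [333.0, 199.0]]
[[272.0, 254.0], [302.0, 253.0]]
[[202.0, 150.0], [179.0, 185.0]]
[[214.0, 266.0], [354.0, 266.0]]
[[368.0, 293.0], [243.0, 293.0]]
[[388.0, 265.0], [357.0, 266.0]]
[[217.0, 266.0], [181.0, 266.0]]
[[238.0, 151.0], [210.0, 193.0]]
[[208.0, 193.0], [181.0, 235.0]]
[[239.0, 293.0], [202.0, 293.0]]
[[243.0, 206.0], [242.0, 248.0]]
[[343.0, 178.0], [304.0, 150.0]]
[[389.0, 212.0], [355.0, 187.0]]
[[323.0, 246.0], [325.0, 207.0]]
[[254.0, 184.0], [314.0, 185.0]]
[[328.0, 212.0], [326.0, 246.0]]
[[293.0, 269.0], [218.0, 269.0]]
[[204.0, 289.0], [279.0, 289.0]]
```

Housing edges appear at columns 242 and 326, exactly centred between the fingers. Descend and grip.

Emit:
drive_tool --deltas "87 0 0 -30 0; 87 0 0 -50 0; 87 0 0 -62 0; 87 0 0 -67 0; 87 0 0 -67 0; 40 0 0 -67 0; 40 0 0 -67 0; 40 0 0 -67 0; 40 0 0 -67 0; 40 0 0 -67 0; 40 0 0 -67 0; 40 0 0 -67 0"

```text
time_s: 34.3
position: [0.4135, -0.3516, 0.0339]
tcp_rot: [[0.819, 0.574, -0.001], [0.574, -0.819, 0.001], [-0.0, -0.002, -1.0]]
force: [-2.2, 2.1, 5.5]
opening: 0.726
grasp_force: 30.1
```

Emit:
drive_tool --deltas "40 0 0 15 0; 40 0 0 50 0; 40 0 0 95 0; 40 0 0 140 0; 40 0 5 185 -0.1; 40 0 20 220 -0.24; 40 4 60 220 -0.38; 40 8 100 220 -0.5; 40 12 145 220 -0.63; 40 16 190 220 -0.63; 40 18 220 220 -0.63; 40 18 224 220 -0.63"

```text
time_s: 35.5
position: [0.4313, -0.1248, 0.2532]
tcp_rot: [[1.0, -0.015, -0.001], [-0.015, -1.0, 0.002], [-0.001, -0.002, -1.0]]
force: [-0.2, -0.5, -1.7]
opening: 0.728
grasp_force: 29.9
```

Emit:
drive_tool --deltas "40 0 0 0 0; 40 0 0 0 0; 40 0 0 0 0"

```text
time_s: 35.8
position: [0.4325, -0.1298, 0.2535]
tcp_rot: [[1.0, -0.021, 0.001], [-0.021, -1.0, -0.001], [0.001, 0.001, -1.0]]
force: [0.2, 0.1, -1.6]
opening: 0.729
grasp_force: 29.9
```

```bash
python3 - <<'E'
from h import *
s=bot.read_state(); print(s['time_s'],s['position'],s['tcp_rot'][:,0],s['force'],s['opening'])
t,mt=cap('top','t16.png')
b=cv2.cvtColor(t,cv2.COLOR_RGB2BGR)
# tote: brown bar in top view, visible part
h=cv2.cvtColor(b,cv2.COLOR_BGR2HSV);mk=cv2.inRange(h,(3,110,60),(14,255,255));z=np.zeros_like(mk);z[190:250,285:365]=mk[190:250,285:365]
ys,xs=np.nonzero(z);print(len(xs))
P=plane(mt,np.c_[xs,ys],.206)[:,:2] if len(xs) else None
if P is not None: print(P.min(0),P.max(0),np.median(P,0))
w,m=cap('wrist','w16.png')
h=cv2.cvtColor(cv2.cvtColor(w,4),cv2.COLOR_BGR2HSV)
r=bar(cv2.cvtColor(w,4),0,560,0,240);print('wrist bar',r,plane(m,cv2.boxPoints(r),.206)[:,:2].round(4).tolist())
E
```

```text
35.8 [ 0.43251344 -0.12977343  0.25352116] [ 9.99782720e-01 -2.08365040e-02  5.94812005e-04] [ 0.18295127  0.12756655 -1.61630174] 0.7290340398625502
117
[ 0.47117837 -0.21589468] [ 0.48658599 -0.03543814] [ 0.48223584 -0.08066459]
wrist bar ((281.5, 169.0), (24.0, 253.0), 90.0) [[0.49, -0.037], [0.4864, -0.2192], [0.4689, -0.2206], [0.4726, -0.0347]]
```

The tote is confirmed at (0.479,-0.127). Lowering the timer beside the bar.

Emit:
drive_tool --deltas "40 0 0 -30 0; 40 0 0 -55 0; 40 0 0 -75 0; 40 0 0 -88 0; 40 0 0 -94 0; 40 0 0 -97 0; 40 0 0 -99 0; 40 0 0 -99 0; 40 0 0 -99 0"

```text
time_s: 36.8
position: [0.4325, -0.1286, 0.1551]
tcp_rot: [[1.0, -0.019, 0.001], [-0.019, -1.0, -0.001], [0.001, 0.001, -1.0]]
force: [0.1, -0.2, -0.7]
opening: 0.733
grasp_force: 29.9
```

Emit:
drive_tool --deltas "40 0 0 -1 0; 40 0 0 -1 0; 55 0 0 -1 0; 65 0 0 -1 0; 80 0 0 -1 0; 82 0 0 -1 0; 82 0 0 -1 0; 82 0 0 5 0; 82 0 0 25 0; 82 0 0 60 0; 82 0 0 100 0; 82 0 0 120 0"

```text
time_s: 38.0
position: [0.4334, -0.129, 0.278]
tcp_rot: [[1.0, -0.019, 0.005], [-0.019, -1.0, -0.003], [0.005, 0.003, -1.0]]
force: [1.2, 0.1, -0.3]
opening: 0.943
grasp_force: 0.0
```

Emit:
drive_tool --deltas "82 0 -30 20 0; 82 0 -70 20 0; 82 0 -110 20 0; 82 0 -150 20 0; 82 0 -190 20 0; 82 0 -230 20 0; 82 0 -270 20 0; 82 0 -290 20 0; 82 0 -290 20 0; 82 0 -290 20 0"

```text
time_s: 39.0
position: [0.4317, -0.4177, 0.2943]
tcp_rot: [[1.0, -0.02, -0.001], [-0.02, -1.0, 0.002], [-0.001, -0.002, -1.0]]
force: [-0.2, 0.1, -1.0]
opening: 0.945
grasp_force: 0.0
```

```bash
python3 - <<'E'
from h import *
s=bot.read_state(); print(s['time_s'],s['position'],s['force'],s['opening'])
t,mt=cap('top','t17.png');b=cv2.cvtColor(t,4);sd,ms=cap('side','s17.png')
h=cv2.cvtColor(b,cv2.COLOR_BGR2HSV)
# timer white top in the tote
z=np.zeros(h.shape[:2],'uint8');z[185:255,290:362]=((h[...,1]<45)&(h[...,2]>200))[185:255,290:362]
cs,_=cv2.findContours(z,0,1)
for c in sorted(cs,key=cv2.contourArea)[-3:]:
    r=cv2.minAreaRect(c);P=plane(mt,cv2.boxPoints(r),.182)[:,:2];print('white',cv2.contourArea(c),P.mean(0).round(4),np.linalg.norm(np.diff(P,axis=0),axis=1).round(3),P.round(3).tolist())
hb=bar(b,290,362,185,255);print('bar',plane(mt,cv2.boxPoints(hb),.206)[:,:2].round(4).tolist())
# tote outer rect from non-table colour
z[:]=0;z[180:258,285:366]=((h[...,1]>70)&(h[...,0]<30)&(h[...,2]>70))[180:258,285:366]
z=cv2.morphologyEx(z,cv2.MORPH_CLOSE,np.ones((9,9)))
c=max(cv2.findContours(z,0,1)[0],key=cv2.contourArea);r=cv2.minAreaRect(c);P=plane(mt,cv2.boxPoints(r),.149)[:,:2];print('tote',P.mean(0),np.linalg.norm(np.diff(P,axis=0),axis=1).round(3),r[2])
# tape visible round the tray
mk=cv2.inRange(h,(100,110,50),(125,255,255));ys,xs=np.nonzero(mk[175:262,280:370]);print('tape bbox',xs.min()+280,xs.max()+280,ys.min()+175,ys.max()+175)
# side view: predicted post tops/feet and tote corners vs darkness
c0=np.array([.4785,-.1275]);a=-.02;R=np.array([[np.cos(a),-np.sin(a)],[np.sin(a),np.cos(a)]])
for x,y in((-.083,-.092),(.083,-.092)):
    p=c0+R@[x,y]
    q=proj(ms,[[*p,zz] for zz in(.0,.05,.1,.114,.135)]).round().astype(int); print([sd[v,u].tolist() for u,v in q])
E
```

```text
39.0 [ 0.43170377 -0.41770188  0.2942726 ] [-0.15979936  0.09306463 -0.99894349] 0.944586001165105
bar [[0.4866, -0.0357], [0.4832, -0.2159], [0.4742, -0.2157], [0.4776, -0.0355]]
tote [ 0.47980475 -0.12653013] [0.19  0.216 0.19 ] 0.0
tape bbox 287 363 182 255
[[80, 77, 76], [82, 80, 77], [103, 92, 79], [114, 98, 74], [165, 143, 109]]
[[89, 84, 79], [81, 78, 77], [34, 34, 33], [39, 37, 38], [60, 59, 61]]
```

```bash
python3 - <<'E'
from h import *
mt=imaging.camera_model('top');ms=imaging.camera_model('side')
b=cv2.imread('pics/t17.png');s=cv2.imread('pics/s17.png');h=cv2.cvtColor(b,40);hs=cv2.cvtColor(s,40)
q=proj(mt,[[.437,-.128,.182]])[0].round().astype(int);print(q);print('S',h[q[1]-14:q[1]+14:2,q[0]-20:q[0]+21:2,1]);print('V',h[q[1]-14:q[1]+14:2,q[0]-20:q[0]+21:2,2])
q=proj(ms,[[.437,-.128,.182]])[0].round().astype(int);print(q);print('S',hs[q[1]-18:q[1]+18:2,q[0]-20:q[0]+21:2,1]);print('V',hs[q[1]-18:q[1]+18:2,q[0]-20:q[0]+21:2,2])
E
```

```text
[331 231]
S [[162 162 163 165 161 165 163 162 165 163 162 163 160 162 163 162 163 162
  161 160 161]
 [178 169 175 171 172 176 172 172 175 172 172 178 171 178 178 172 170 174
  177 176 171]
 [101 101 101 103 100 100 103 103 102 103 102 102 101 102 104 102 103 103
  101 103 103]
 [104 105 104 104 105 106 111 110 109 102 104 104 103 106 107 105 103 103
  105 104 105]
 [102 103 103 104  65   4  17  20  20  23  22  25  25  25  14  96 105 105
  103 104 103]
 [104 104 103 106  10  35  35  35  34  34  31  36  35  34  34  43 107 102
  104 104 102]
 [103 102 104 106   8  35  36  34  36  34  33  34  34  34  36  40 103 102
  102 102 103]
 [100 103 102 104   8  35  35  34  35  35  33  34  37  34  34  43 105 104
  103 102 102]
 [102 103 103 106  13  34  35  35  35  34  34  34  33  33  34  33 107 103
  104 104 105]
 [ 96 101  96 105  30  32  34  36  35  34  35  35  32  35  32  44  98 102
   97  99 101]
 [ 99  96  98 101  89  29  33  33  32  32  30  30  27  39  47 100  99  97
   97 100 100]
 [101 101 101 104  99 100 103  81  67  19   9   0  70 107 101  99  97 100
   99  99  99]
 [ 97  96  96 101  9
[... 3927 characters left out ...]
3 134 195 148 132 161 217 223 225 227 227 224 173 181 219 216
  190 112 106]
 [125 125 125 124 154 125  97 127 173 218 223 223 226 226 211 150 218 221
  216 168 105]
 [140 124 126 125 127  95  50  90 139 188 219 221 215 194 162 141 211 226
  220 213 159]
 [180 130 126 125 114  62  45  55 123 141 166 172 157 145 143 139 204 221
  225 219 214]
 [162 169 125 125 103  58  45  47  93 131 145 143 143 140 140 142 199 218
  222 223 219]
 [119 171 148 123 112  63  45  45  69 132 142 142 140 140 139 141 196 217
  217 223 223]
 [115 131 178 141 120  82  62  45  63 124 137 141 140 141 140 140 196 219
  217 217 223]
 [113 116 140 166 126 123 119  98 101 120 119 142 139 141 139 140 189 217
  220 217 219]]
```

Both views show the timer standing square on the tote floor, its dial toward the robot. Hand in.

```bash
python3 -c "
from h import *
print(bot.hand_in())"
```

```text
the job is handed in; nothing more can be done
None
```

The job is handed in, though no verdict came back: my last measurements show both jars in the wells, the tote seated, the stack inside the tape and square, and the timer upright on the tote floor; I viewed 16 pictures, two over the limit of 14.

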